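# Zero the length comparator on its master and gauge a dry cell

## Task

Take the plain steel master out of the wooden rack and load it lengthwise into the comparator's V between the sprung plunger and the anvil, then turn the dial's bezel until its zero mark stands under the needle. Put the master back in its slot and load the dry cell in its place, cap towards the plunger, so that the needle comes back to the zero mark. Work gently: press the plunger back with the piece, lower it, and ease it against the anvil by feel without knocking it or pressing it on the comparator with more than about 10 N beyond the spring's own push, let go of each piece only once it rests there so that the spring cannot shoot it, and leave the brush, the box of caps and the jar where they are.

Things in the scene. Friction and masses are not known exactly. Their poses are not given: they have to be found in the camera images.
- comparator: Bench length comparator, fixed, grey base 250 x 90 x 22 mm. Origin: on its underside below the gauging axis (base x -120 to +130). Own x runs along the gauging axis from anvil to plunger, z up. Behind the plunger is the housing: x +12 to +108, 40 wide, top at height 80, dial on top. A piece pressed or knocked against any part of it with over about 10 N, the spring's own push aside, spoils it.
- nest (a point): Fixed point at the comparator's x -40, height 60: mid-point of a seated cell, give or take 7 mm along x as the anvil stands. A dark steel V (30 degree flanks, x -62 to -22, 20 wide, apex line at height 41) carries the piece: axis of the 33 mm cell at height 60, of the 28 mm master at 57. A seated piece can be lifted straight out.
- anvil_mid (a point): Fixed point at the comparator's x -70, height 66. The anvil, a steel block 14 thick, 28 wide, top at height 66, face to +x, is clamped with its face up to 7 mm before or behind this point: not measured, to be felt. It holds firm. The free gap to the plunger is 42 to 56 mm, the pieces are 60 long.
- plunger_free (a point): Fixed point at the comparator's x -21, height 60: where the plunger's face is when free. It is a flat upright steel plate facing the anvil, 30 wide, 6 thick, from height 44 to 94, lapped and oiled like the anvil: a piece held just above the anvil's top can push it back with its end, then be lowered between plate and anvil and eased back to the anvil.
- plunger (a joint): Travel of the plunger in m: 0 free (out towards the anvil), grows as it is pushed back along the comparator's +x, bottoms at 0.024. Spring: 6 N at the start of travel plus 0.2 N per mm. A seated piece holds it at about 0.004 to 0.018.
- dial_centre (a point): Centre of the dial at the top of the bezel, at the comparator's x +65, height 96. The bezel is a knurled steel disc with white face, 56 mm diameter, 14 mm high (height 82 to 96), turning about the vertical here; nothing near it is taller than 94. The zero mark turns with it. Friction 0.04 Nm; it stays where it is left.
- zero_mark (a point): The zero mark: the one bold black bar on the white face, this point 21 mm out from the dial centre. Starts 0.4 to 1.4 rad anticlockwise (from above) of where it must go.
- needle_tip (a point): Point on the thin black needle, 21 mm out from the dial centre, just over the face. The plunger drives it: 0.06 rad clockwise (from above) per mm the plunger is pushed back. Each division on the face is 0.2 rad.
- rack: Low wooden rack fixed to the bench, board 110 x 190 x 18 mm, with two V slots running along its x, 90 mm apart. Origin: centre of the underside, z up.
- slot_left (a point): The slot at the rack's +y: the place of a cell's mid-point lying in it, 45 mm above the bench (a master lies 3 mm lower). Slot V as the comparator's, 40 mm long.
- slot_right (a point): The same for the slot at the rack's -y.
- master: The setting master: plain bright steel cylinder with flat ends, 28 mm diameter, 60 mm long, about 0.28 kg, lying in one of the rack's slots. Origin: its mid-point on the axis; own x along the axis. Either end may face the plunger.
- cell: The dry cell: black cylinder 33 mm diameter with a small brass cap (10 mm diameter, 2 mm high) on one end, 60 mm long with the cap, about 0.14 kg, lying in the other slot. Origin: mid-length on the axis; own x along the axis towards the cap. As long as the master.
- cell_cap (a point): End of the cell's brass cap, 30 mm from the cell's origin along its own x.
- capbox: Bystander: open cardboard box of brass caps, 100 x 80 x 45 mm, origin under its centre.
- pot: Bystander: small amber glass jar with a steel lid, 56 mm diameter, 70 mm high, origin under its centre.
- brush: Bystander: hand brush about 170 mm long lying on the bench.
There are look-alikes about, which are no part of the job. Leave any orange or red look-alike of the master alone. There is more than one size of the cell; the one meant has the size given above.

How it is judged (in metres and radians):
On the way, in this order (a step that is already met when the one before it is completed fails the run):
1. the master lies seated in the comparator's V, holding the plunger back, and is let go (x of master in the frame of comparator between -0.049 and -0.031 m and y of master in the frame of comparator between -0.003 and 0.003 m and z of master in the frame of comparator between 0.0541 and 0.0601 m and angle between the x axis of master and the x axis of comparator, either way round below 0.1 rad and value of joint plunger above 0.0025 m and contact force between the fingers and master below 0.5 N), for 0.2 s.
2. with the master seated, the bezel's zero mark stands under the needle and the bezel is let go (x of master in the frame of comparator between -0.049 and -0.031 m and y of master in the frame of comparator between -0.003 and 0.003 m and z of master in the frame of comparator between 0.0541 and 0.0601 m and angle between the x axis of master and the x axis of comparator, either way round below 0.1 rad and value of joint plunger above 0.0025 m and distance between needle_tip and zero_mark below 0.0027 m and contact force between the fingers and comparator below 0.5 N), for 0.2 s.
3. the master lies back in a slot of the rack, let go ((distance between master and slot_left below 0.015 m or distance between master and slot_right below 0.015 m) and contact force between the fingers and master below 0.5 N), for 0.2 s.
At the end, for the whole second after the job is handed in: The cell rests in the comparator's V (mid-point within 3 mm in height and sideways, 9 mm lengthwise, axis within 0.1 rad), cap to the plunger, plunger back over 2.5 mm; needle point within 2.7 mm of the zero mark; the master rests within 15 mm of a rack slot's point (x of cell in the frame of comparator between -0.049 and -0.031 m and y of cell in the frame of comparator between -0.003 and 0.003 m and z of cell in the frame of comparator between 0.057 and 0.063 m and angle between the x axis of cell and the x axis of comparator, either way round below 0.1 rad and value of joint plunger above 0.0025 m and x of cell_cap in the frame of comparator above -0.03 m and distance between needle_tip and zero_mark below 0.0027 m and (distance between master and slot_left below 0.015 m or distance between master and slot_right below 0.015 m) and linear speed of cell below 0.025 m/s and linear speed of master below 0.02 m/s); the robot touches nothing.
It fails at once if a piece is knocked or pressed against the anvil block with more than 22 N (contact force between anvil_block and master above 22 N or contact force between anvil_block and cell above 22 N).
It fails at once if the comparator is forced with a piece: more than 45 N in all (spring, anvil and V) between it and the master or the cell (contact force between comparator and master above 45 N or contact force between comparator and cell above 45 N).
It fails at once if the master or the cell is let go in the comparator before it rests on the V and the anvil, so that it drops or shoots (over 0.08 m/s with no finger on it) ((distance between master and nest below 0.025 m and linear speed of master above 0.08 m/s and contact force between the fingers and master below 0.5 N) or (distance between cell and nest below 0.025 m and linear speed of cell above 0.08 m/s and contact force between the fingers and cell below 0.5 N)).
It fails at once if a bystander (brush, cap box or jar) is moved more than 15 mm (distance of any of capbox, pot, brush from where it was at the start of the episode above 0.015 m).
It also fails if it takes over 72 s, if anything falls off the work surface, if the arm or the gripper's body presses on something with over 40 N, if the wrist force passes 120 N, or if a joint passes its speed limit or range.

## Robot

A 6-joint arm with a two-finger parallel gripper is mounted at the origin on the work surface. World frame = base frame: x ahead of the robot, y to its left, z up, the work surface at z = 0. Lengths are in mm, angles in rad, forces in N, time in s.
With the tool pointing down it reaches from about 350 to 775 mm from the base axis. Payload 7.3 kg.
Tool frame: the origin (TCP) lies between the finger pads; the fingertips stand 25 mm ahead of it and the grasp point (between the pads) lies 6 mm ahead of it (arm.nose_length is the distance from the TCP to the fingertips, in mm); z points along the fingers, y is the direction in which the jaws open and shut (so a half turn about z gives the same grasp; the last joint's range is limited). The gripper opens to 92 mm and grips with 3 to 60 N. Pads are 19 mm wide; open, the fingers measure 130 mm over their backs; the gripper's body (75 mm by 190 mm) begins 47 mm behind the grasp point.
Start: joints at [-1.432, 0.342, 1.524, -0, 1.275, -0.146], TCP at [147.529, -503.863, 251.741] pointing down, gripper open.
Joint ranges: [-2.53, 2.53], [-0.77, 2.02], [0.04, 2.7], [-1, 4.14], [0.28, 2.66], [-3.11, 3.11]. Speed limits (rad/s): [2.57, 2.57, 3.14, 3.14, 3.14, 3.14].

## Interface

Orientations are given as a unit quaternion [w, x, y, z].
In Python, from cell import get_state, imaging, workorder, arm gives the robot as it stands.
- The arm moves only by the tool drive_tool, never from a script. Its argument "deltas" is a list of rows, each an object of numbers: "dx", "dy", "dz": the shift along the tool's x, y, z in mm; "wx", "wy", "wz": the turn, a rotation vector about the tool's x, y, z in rad; "claw": the closure in counts, from 0 (fully open) to 255 (shut). A call has 1 to 5 rows; each row is the pose to reach, as a shift and turn from the pose measured when the call began, along the tool's axes at that moment; what a row does not reach only later rows make up. A row lasts 1/12 s, in which the tool goes at most 41.7 mm and 7.16 degrees, less where a joint would pass 70% of its speed; a pose out of reach is approached as far as the arm can. A call with a gripper value outside its range is refused whole. The fingers move at their own pace and stop on an object; the grip force is fixed at half the most. Time passes only in rows, so rows that repeat a pose let the fingers close. It gives the time, the measured TCP pose, the force and the opening at its end, in the units of the state.
- get_state(): the state, without advancing time (a new reading comes with each control period).
- imaging.read_camera(name): name is "side" or "top" or "wrist"; returns (picture, depth): 400x640x3 uint8, red, green, blue; 400x640 float32, mm along the optical axis (not along the pixel's ray), 0 where there is no reading.
- imaging.calibration(name): a dict with "K" (3x3 intrinsics, pixels), "pose" (4x4, takes a point from camera to world coordinates). Camera axes: x right, y up, looking along -z (the intrinsics and any distortion apply to the point x, -y, -z); pixel columns grow to the right and rows downward; lengths in mm; the calibration is good to about 2 mm. A picture is of the moment at which its call begins: read the wrist's pose just before it. calibration takes no time and is no camera call; for the wrist camera it gives the pose at the moment of the call.
- workorder.finish_job(): hands the job in, once; it reports no verdict.
Trained networks look in the newest picture that a camera, given by its name, has taken for a name from the list of things; names that differ only in an ending like _2 or _b are one class to them, and where a whole thing is asked for, a point or a joint stands for the part that bears it (a point fixed in the world has none). Each returns a list of dicts, best first, with "confidence" (0 to 1); they miss things now and then, are a little off and sometimes report something else, mostly with a low value. They report only what shows in the picture. A call takes as long as a camera call. They do not tell look-alikes from the thing itself.
- imaging.find_in(camera, thing): "centre" ([column, row] as shares, 0 to 1, of the picture: columns of its width, rows of its height, amid what is visible of it).
- imaging.landmark_of(camera, thing): "centre" ([column, row] as shares, 0 to 1, of the picture: columns of its width, rows of its height: a listed point, or the origin of a listed thing).
The state is a dict: "time_s": time; "q": joint angles; "qvel": joint speeds; "joint_efforts": joint torques, N m; "ee_pos": TCP position; "tcp_rot": TCP orientation; "ft_force": force on the tool from outside, world axes, zero at the start; "ft_torque": the same for the moment, N m; "width": opening from 0.0 (shut) to 1.0 (fully open).
Only numpy, scipy, OpenCV 4.12 (cv2) and the standard library are available. Lean on these libraries where they do the work, as an engineer would, in place of code of your own. Each camera call takes 0.05 s, during which the arm holds its last target. There are 200 camera calls.

## Working session

There is one attempt and no reset: what is moved stays moved. The work goes in short steps, Python scripts to look and compute and a tool call to move; the robot and the scene stay as the last step left them, time stands still between calls to the robot, and variables do not carry over. Pictures are saved under pics/ and viewed, about 8 in all and at most 12, crops included, and the job is handed in when it is done.

Besides the shell and the picture viewer there is one more tool, called in YAML: its name, and indented under it one key for each argument. drive_tool: Moves the arm, as the interface text tells. Its arguments: {"type":"object","properties":{"deltas":{"type":"array"}},"required":["deltas"]}

```bash
ls; mkdir -p pics; cat > h.py <<'E'
import numpy as np, cv2
from cell import get_state, imaging, workorder, arm
T=lambda c: (np.array(imaging.calibration(c)["K"],float),np.array(imaging.calibration(c)["pose"],float))
def ray(c,u,v):
    K,P=T(c); d=np.linalg.inv(K)@[u,v,1]; d=np.array([d[0],-d[1],-d[2]])
    return P[:3,3],P[:3,:3]@d
def px3(c,u,v,z):  # depth along axis z
    o,d=ray(c,u,v); return o+d*z
def atz(c,u,v,h):
    o,d=ray(c,u,v); return o+d*(h-o[2])/d[2]
def proj(c,p):
    K,P=T(c); q=P[:3,:3].T@(np.array(p)-P[:3,3]); q=K@[q[0],-q[1],-q[2]]; return q[:2]/q[2]
E
python3 - <<'E'
from h import *
for c in("top","side"):
    im,d=imaging.read_camera(c); cv2.imwrite(f"pics/{c}0.png",im[:,:,::-1]); np.savez(f"{c}0.npz",im=im,d=d)
    K,P=T(c); print(c,K.round(1).tolist(),P.round(3).tolist(), imaging.calibration(c).keys())
    for t in ["comparator","nest","anvil_mid","plunger_free","dial_centre","zero_mark","needle_tip","rack","slot_left","slot_right","master","cell","cell_cap","capbox","pot","brush"]:
        r=imaging.landmark_of(c,t)
        print(t,[(round(x["confidence"],2),int(x["centre"][0]*640),int(x["centre"][1]*400), px3(c,x["centre"][0]*640,x["centre"][1]*400,d[min(399,int(x["centre"][1]*400)),min(639,int(x["centre"][0]*640))]).round(0).tolist()) for x in r[:4]])
print(get_state())
E
```

```text
pics
top [[362.6, 0.0, 319.6], [0.0, 362.6, 197.5], [0.0, 0.0, 1.0]] [[0.01, 0.993, -0.119, 444.4], [-1.0, 0.011, 0.007, -14.128], [0.008, 0.119, 0.993, 867.142], [0.0, 0.0, 0.0, 1.0]] dict_keys(['K', 'pose'])
comparator [(0.63, 242, 196, [546.0, 160.0, 20.0])]
nest [(0.69, 237, 208, [516.0, 167.0, 44.0])]
anvil_mid [(0.96, 241, 221, [485.0, 157.0, 42.0]), (0.63, 229, 161, [612.0, 174.0, 99.0])]
plunger_free [(0.9, 238, 200, [529.0, 153.0, 94.0])]
dial_centre [(0.59, 229, 161, [612.0, 174.0, 99.0])]
zero_mark [(0.78, 218, 157, [639.0, 220.0, 22.0])]
needle_tip [(0.59, 240, 200, [529.0, 149.0, 94.0])]
rack []
slot_left [(0.71, 380, 213, [508.0, -157.0, 51.0])]
slot_right [(0.87, 421, 225, [482.0, -248.0, 60.0]), (0.53, 218, 157, [637.0, 221.0, 21.0])]
master [(0.76, 314, 201, [536.0, -8.0, 27.0]), (0.75, 382, 214, [505.0, -162.0, 54.0]), (0.64, 414, 284, [347.0, -238.0, 26.0])]
cell [(0.63, 417, 220, [492.0, -239.0, 59.0]), (0.57, 433, 149, [658.0, -285.0, 45.0]), (0.32, 369, 125, [721.0, -137.0, 26.0])]
cell_cap [(0.97, 422, 135, [704.0, -274.0, -2.0]), (0.86, 420, 211, [511.0, -246.
[... 1800 characters left out ...]
)]
{'time_s': 1.7, 'q': array([-1.43202995e+00,  3.42015513e-01,  1.52410819e+00,  2.36685002e-05,
        1.27539552e+00, -1.46003620e-01]), 'qvel': array([ 8.00043506e-04, -1.62657241e-03,  3.16962631e-05,  4.38013320e-04,
        4.56205901e-05,  5.01425606e-04]), 'joint_efforts': array([ 7.78742515e-05, -4.31132233e+01, -2.44474357e+01,  7.17901485e-02,
        4.83479141e-02,  1.26269418e-05]), 'ee_pos': array([ 147.51995026, -503.86444953,  251.72958766]), 'tcp_rot': array([3.67586377e-05, 9.89880859e-01, 1.41900967e-01, 1.11888402e-05]), 'ft_force': array([ 0.01565269,  0.27734948, -0.06056132]), 'ft_torque': array([ 0.04217069,  0.03513784, -0.09923558]), 'width': 1.0006972241491099}
```

```bash
python3 - <<'E'
import cv2,numpy as np
a=cv2.imread("pics/top0.png")[110:300,200:470]; b=cv2.imread("pics/side0.png")[140:320,230:450]
a=cv2.resize(a,(800,563),interpolation=cv2.INTER_CUBIC); cv2.imwrite("pics/a.png",a)
b=cv2.resize(b,(733,600),interpolation=cv2.INTER_CUBIC); cv2.imwrite("pics/b.png",b)
E
```

```text
(no output)
```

View pics/a.png

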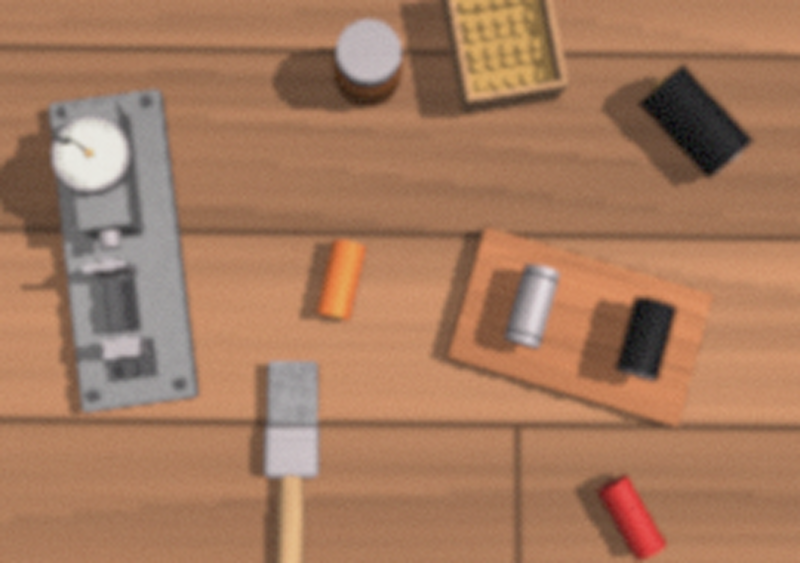

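View pics/b.png

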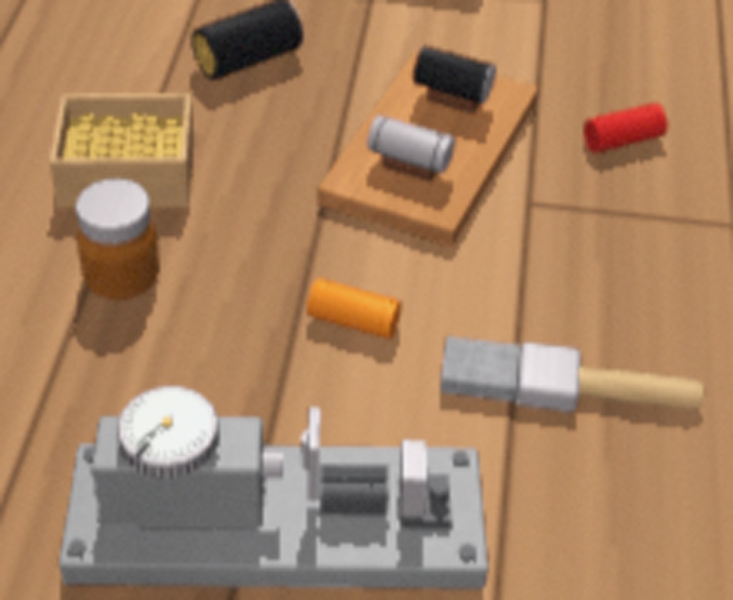

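Top view crop: bright steel cylinder in the rack's left slot (crop 530,305 → px 379,213) = the master; orange (340,280) and red (632,517) cylinders are look-alikes. The small black cell lies in the right slot (645,338 → px 418,224); the larger black one at (695,120) on the bench is a look-alike. Side view agrees; the comparator lies with the plunger/dial at far +x. Now the poses, from depth.

```bash
cat >> h.py <<'E'
def cloud(c,d):
    K,P=T(c); v,u=np.mgrid[0:400,0:640]; X=np.stack([(u-K[0,2])/K[0,0]*d,-(v-K[1,2])/K[1,1]*d,-d],-1)
    return X@P[:3,:3].T+P[:3,3]
def rect(p):
    (c,s,a)=cv2.minAreaRect(p[:,:2].astype(np.float32)); return np.round(c,1),np.round(s,1),round(a,1)
E
python3 - <<'E'
from h import *
for c in("top","side"):
    f=np.load(f"{c}0.npz"); X=cloud(c,f["d"]); ok=f["d"]>0
    def sel(cx,cy,r,z0,z1):
        return X[ok&(np.hypot(X[...,0]-cx,X[...,1]-cy)<r)&(X[...,2]>z0)&(X[...,2]<z1)]
    print(c,"bench z",np.median(sel(450,-60,40,-20,20)[:,2]).round(1))
    p=sel(550,165,150,19,27); print("base",len(p),rect(p),np.median(p[:,2]).round(1))
    p=sel(612,174,35,92,104); print("dial",len(p),p.mean(0).round(1),rect(p))
    p=sel(590,170,70,76,84); print("housing",len(p),rect(p))
    p=sel(500,-200,120,14,21); print("rack",len(p),rect(p))
    for n,cx,cy in(("master",506,-157),("cell",486,-242)):
        p=sel(cx,cy,42,35,80); w,V=np.linalg.eigh(np.cov(p[:,:2].T)); a=V[:,1]*np.sign(V[0,1])
        s=(p[:,:2])@a; n_=p[:,:2]@[-a[1],a[0]]; lo,hi=np.percentile(s,[1,99]); l2,h2=np.percentile(n_,[1,99])
        m=a*(lo+hi)/2+np.array([-a[1],a[0]])*(l2+h2)/2
        print(n,len(p),"yaw",np.arctan2(a[1],a[0]).round(3),"len",(hi-lo).round(1),"wid",(h2-l2).round(1),"mid",m.round(1),"top",np.percentile(p[:,2],97).round(1))
K,P=T("wrist"); s=get_state(); print("wristcam",P.round(3).tolist(),K.round(0).tolist(),s["time_s"])
E
```

```text
top bench z -0.1
base 2364 (array([553.7, 165.5]), array([249.8,  90.2]), 8.5) 22.1
dial 528 [612.4 173.8  96.7] (array([613.2, 174. ]), array([56.1, 54.4]), 1.3)
housing 339 (array([591.5, 171.1]), array([129. ,  40.2]), 7.1)
rack 2967 (array([ 496. , -199.4]), array([190.4, 110.2]), 73.7)
master 333 yaw -0.277 len 59.3 wid 26.4 mid [ 508.9 -155.7] top 57.8
cell 402 yaw -0.264 len 57.9 wid 31.8 mid [ 484.7 -242.2] top 62.5
side bench z 0.3
base 2716 (array([556.8, 137. ]), array([249.6, 148.8]), 8.7) 22.3
dial 574 [611.1 175.8  96.9] (array([611.4, 174.6]), array([55. , 56.5]), 51.0)
housing 418 (array([590.5, 173.2]), array([127.8,  45. ]), 10.4)
rack 1389 (array([ 495.1, -199.2]), array([193.6, 110.7]), 73.8)
master 273 yaw -0.239 len 60.4 wid 25.4 mid [ 508.6 -155. ] top 57.2
cell 286 yaw -0.213 len 58.8 wid 28.9 mid [ 484.3 -240. ] top 62.6
wristcam [[0.281, 0.915, 0.289, 226.287], [-0.96, 0.268, 0.084, -481.197], [-0.001, -0.301, 0.954, 386.323], [0.0, 0.0, 0.0, 1.0]] [[309.0, 0.0, 321.0], [0.0, 309.0, 201.0], [0.0, 0.0, 1.0]] 1.7
```

drive_tool:
  deltas:
    - {"dx": 36, "dy": -18, "dz": 0}
    - {"dx": 72, "dy": -37, "dz": 0}
    - {"dx": 107, "dy": -56, "dz": 0}
    - {"dx": 142, "dy": -74, "dz": 0}
    - {"dx": 177, "dy": -93, "dz": 0}

```text
invalid input at $.deltas[0]: expected keys dx, dy, dz, wx, wy, wz, claw
```

drive_tool:
  deltas:
    - {"dx": 36, "dy": -18, "dz": 10}
    - {"dx": 72, "dy": -37, "dz": 20}
    - {"dx": 107, "dy": -56, "dz": 30}
    - {"dx": 142, "dy": -74, "dz": 40}
    - {"dx": 177, "dy": -93, "dz": 50}

```text
invalid input at $.deltas[0]: expected keys dx, dy, dz, wx, wy, wz, claw
```

drive_tool:
  deltas:
    - {"dx": 36, "dy": -18, "wz": 0.115}
    - {"dx": 72, "dy": -37, "wz": 0.23}
    - {"dx": 90, "dy": -47, "wz": 0.34}
    - {"dx": 90, "dy": -47, "wz": 0.45}
    - {"dx": 90, "dy": -47, "wz": 0.565}

```text
invalid input at $.deltas[0]: expected keys dx, dy, dz, wx, wy, wz, claw
```

All seven keys are needed in each row.

drive_tool:
  deltas:
    - {"dx": 36, "dy": -18, "dz": 0, "wx": 0, "wy": 0, "wz": 0, "claw": 0}
    - {"dx": 72, "dy": -37, "dz": 0, "wx": 0, "wy": 0, "wz": 0, "claw": 0}
    - {"dx": 107, "dy": -56, "dz": 0, "wx": 0, "wy": 0, "wz": 0, "claw": 0}
    - {"dx": 142, "dy": -74, "dz": 0, "wx": 0, "wy": 0, "wz": 0, "claw": 0}
    - {"dx": 177, "dy": -93, "dz": 0, "wx": 0, "wy": 0, "wz": 0, "claw": 0}

```text
time_s: 2.12
ee_pos: [292.2, -363.5, 251.8]
tcp_rot: [0.0, 0.99, 0.142, 0.0]
ft_force: [1.0, 0.1, -0.0]
width: 0.999
```

drive_tool:
  deltas:
    - {"dx": 36, "dy": -18, "dz": 10, "wx": 0, "wy": 0, "wz": 0, "claw": 0}
    - {"dx": 72, "dy": -37, "dz": 20, "wx": 0, "wy": 0, "wz": 0, "claw": 0}
    - {"dx": 107, "dy": -56, "dz": 30, "wx": 0, "wy": 0, "wz": 0, "claw": 0}
    - {"dx": 142, "dy": -74, "dz": 40, "wx": 0, "wy": 0, "wz": 0, "claw": 0}
    - {"dx": 177, "dy": -93, "dz": 50, "wx": 0, "wy": 0, "wz": 0, "claw": 0}

```text
time_s: 2.53
ee_pos: [437.4, -223.1, 201.6]
tcp_rot: [0.001, 0.99, 0.142, 0.0]
ft_force: [0.4, -0.6, -0.5]
width: 1.001
```

drive_tool:
  deltas:
    - {"dx": 36, "dy": -18, "dz": 0, "wx": 0, "wy": 0, "wz": 0.115, "claw": 0}
    - {"dx": 72, "dy": -37, "dz": 0, "wx": 0, "wy": 0, "wz": 0.23, "claw": 0}
    - {"dx": 90, "dy": -47, "dz": 0, "wx": 0, "wy": 0, "wz": 0.34, "claw": 0}
    - {"dx": 90, "dy": -47, "dz": 0, "wx": 0, "wy": 0, "wz": 0.45, "claw": 0}
    - {"dx": 90, "dy": -47, "dz": 0, "wx": 0, "wy": 0, "wz": 0.565, "claw": 0}

```text
time_s: 2.95
ee_pos: [511.6, -151.1, 201.3]
tcp_rot: [0.0, 0.99, -0.141, 0.0]
ft_force: [-1.3, -0.4, -0.2]
width: 1.0
```

```bash
cat >> h.py <<'E'
def cyl(X,ok,cx,cy,r=42,z0=35,z1=80):
    p=X[ok&(np.hypot(X[...,0]-cx,X[...,1]-cy)<r)&(X[...,2]>z0)&(X[...,2]<z1)]
    (c,s,a)=cv2.minAreaRect(p[:,:2].astype(np.float32)); return len(p),np.round(c,1),np.round(s,1),round(a,1),np.percentile(p[:,2],97).round(1)
def R():
    from scipy.spatial.transform import Rotation as Ro
    s=get_state(); q=s["tcp_rot"]; return s["ee_pos"],Ro.from_quat([q[1],q[2],q[3],q[0]]).as_matrix()
def delta(p,yaw=None):
    e,M=R(); d=M.T@(np.array(p)-e); w=None
    if yaw is not None: w=-((yaw-np.arctan2(M[1,0],M[0,0])+np.pi)%(2*np.pi)-np.pi)
    print("delta",d.round(1),"wz",None if w is None else round(w,3),"tilt",M[:,2].round(3))
E
python3 - <<'E'
from h import *
im,d=imaging.read_camera("wrist"); cv2.imwrite("pics/w1.png",im[:,:,::-1]); 
X=cloud("wrist",d); ok=d>0
print("master",cyl(X,ok,508.8,-155.7)); print("cell",cyl(X,ok,484.5,-241.5))
print(imaging.landmark_of("wrist","cell_cap"),imaging.landmark_of("wrist","master"))
p=X[ok&(X[...,2]>14)&(X[...,2]<21)]; print("rack",rect(p))
delta([508.7,-155.7,48],-0.28)
E
```

```text
master (1790, array([ 508.1, -157.3]), array([27.9, 60. ]), 72.9, np.float64(58.1))
cell (2273, array([ 483.6, -243.9]), array([33.2, 60.9]), 73.4, np.float64(63.4))
[{'centre': [0.6609, 0.401], 'confidence': 0.66}] [{'centre': [0.3013, 0.5128], 'confidence': 0.71}, {'centre': [0.5114, 0.475], 'confidence': 0.59}]
rack (array([ 546.4, -166.1]), array([369.7, 566.8]), 8.4)
delta [ -1.1   3.4 153.5] wz 0.002 tilt [ 0.001 -0.001 -1.   ]
```

View pics/w1.png

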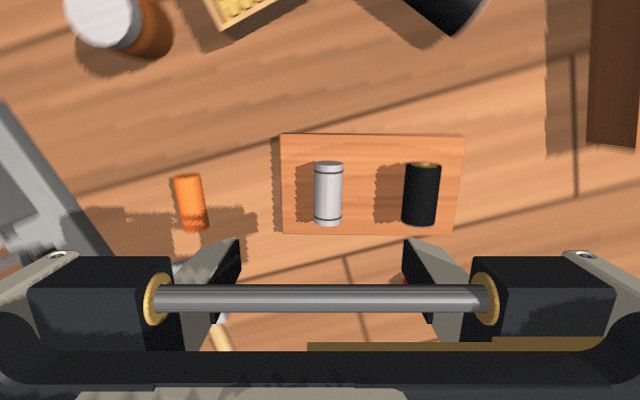

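Wrist view: rack with steel master at (328,193), cell at (421,193) with its brass cap up in the picture (422,163) = world +x, so no half turn is needed; orange look-alike at (190,203). Descend and grip the master.

drive_tool:
  deltas:
    - {"dx": -1.2, "dy": 3.8, "dz": 38, "wx": 0, "wy": 0, "wz": 0, "claw": 0}
    - {"dx": -1.2, "dy": 3.8, "dz": 76, "wx": 0, "wy": 0, "wz": 0, "claw": 0}
    - {"dx": -1.2, "dy": 3.8, "dz": 114, "wx": 0, "wy": 0, "wz": 0, "claw": 0}
    - {"dx": -1.2, "dy": 3.8, "dz": 145, "wx": 0, "wy": 0, "wz": 0, "claw": 60}
    - {"dx": -1.2, "dy": 3.8, "dz": 153, "wx": 0, "wy": 0, "wz": 0, "claw": 100}

```text
time_s: 3.52
ee_pos: [505.5, -155.3, 44.2]
tcp_rot: [-0.001, 0.991, -0.137, -0.003]
ft_force: [-0.6, 0.3, -0.1]
width: 0.901
```

drive_tool:
  deltas:
    - {"dx": 0, "dy": 0, "dz": 0, "wx": 0, "wy": 0, "wz": 0, "claw": 255}
    - {"dx": 0, "dy": 0, "dz": 0, "wx": 0, "wy": 0, "wz": 0, "claw": 255}
    - {"dx": 0, "dy": 0, "dz": 0, "wx": 0, "wy": 0, "wz": 0, "claw": 255}
    - {"dx": 0, "dy": 0, "dz": 0, "wx": 0, "wy": 0, "wz": 0, "claw": 255}
    - {"dx": 0, "dy": 0, "dz": 0, "wx": 0, "wy": 0, "wz": 0, "claw": 255}

```text
time_s: 3.93
ee_pos: [506.4, -155.7, 45.7]
tcp_rot: [-0.0, 0.991, -0.137, -0.002]
ft_force: [-0.7, 1.0, -0.5]
width: 0.544
```

drive_tool:
  deltas:
    - {"dx": 0, "dy": 0, "dz": -10, "wx": 0, "wy": 0, "wz": 0, "claw": 255}
    - {"dx": 0, "dy": 0, "dz": -30, "wx": 0, "wy": 0, "wz": 0, "claw": 255}
    - {"dx": 0, "dy": 0, "dz": -60, "wx": 0, "wy": 0, "wz": 0, "claw": 255}
    - {"dx": 0, "dy": 0, "dz": -90, "wx": 0, "wy": 0, "wz": 0, "claw": 255}
    - {"dx": 0, "dy": 0, "dz": -120, "wx": 0, "wy": 0, "wz": 0, "claw": 255}

```text
time_s: 4.35
ee_pos: [506.7, -155.7, 168.3]
tcp_rot: [-0.0, 0.991, -0.137, -0.002]
ft_force: [0.9, -0.3, 0.1]
width: 0.18
```

Fingers are slower than I assumed (0.86 /s): it lifted before gripping. Reopen part way, descend, and close with enough rows.

drive_tool:
  deltas:
    - {"dx": 1.8, "dy": 0, "dz": 0, "wx": 0, "wy": 0, "wz": 0.006, "claw": 110}
    - {"dx": 1.8, "dy": 0, "dz": 0, "wx": 0, "wy": 0, "wz": 0.006, "claw": 110}
    - {"dx": 1.8, "dy": 0, "dz": 0, "wx": 0, "wy": 0, "wz": 0.006, "claw": 110}
    - {"dx": 1.8, "dy": 0, "dz": 0, "wx": 0, "wy": 0, "wz": 0.006, "claw": 110}
    - {"dx": 1.8, "dy": 0, "dz": 0, "wx": 0, "wy": 0, "wz": 0.006, "claw": 110}

```text
time_s: 4.77
ee_pos: [507.7, -155.8, 167.1]
tcp_rot: [-0.001, 0.99, -0.14, -0.003]
ft_force: [-0.4, -0.1, 0.2]
width: 0.49
```

```bash
python3 - <<'E'
from h import *
im,d=imaging.read_camera("wrist"); cv2.imwrite("pics/w2.png",im[:,:,::-1]); X=cloud("wrist",d); ok=d>0
print("master",cyl(X,ok,508.8,-155.7)); print("cell",cyl(X,ok,484.5,-241.5))
delta([508.5,-156.1,48.5],-0.28); print(get_state()["width"])
E
```

```text
master (2279, array([ 508.5, -156.7]), array([27.9, 60.4]), 73.7, np.float64(58.0))
cell (2889, array([ 485.1, -243.3]), array([32.8, 61. ]), 73.4, np.float64(63.4))
delta [1.400e+00 1.000e-01 1.187e+02] wz -0.0 tilt [-0.006  0.002 -1.   ]
0.5275829115815008
```

drive_tool:
  deltas:
    - {"dx": 1.4, "dy": 0.3, "dz": 35, "wx": 0, "wy": 0, "wz": 0, "claw": 110}
    - {"dx": 1.4, "dy": 0.3, "dz": 70, "wx": 0, "wy": 0, "wz": 0, "claw": 110}
    - {"dx": 1.4, "dy": 0.3, "dz": 100, "wx": 0, "wy": 0, "wz": 0, "claw": 110}
    - {"dx": 1.4, "dy": 0.3, "dz": 115, "wx": 0, "wy": 0, "wz": 0, "claw": 110}
    - {"dx": 1.4, "dy": 0.3, "dz": 118.7, "wx": 0, "wy": 0, "wz": 0, "claw": 110}

```text
time_s: 5.23
ee_pos: [506.1, -155.3, 44.6]
tcp_rot: [-0.002, 0.99, -0.14, -0.007]
ft_force: [-0.3, -0.5, 0.4]
width: 0.569
```

drive_tool:
  deltas:
    - {"dx": 0, "dy": 0, "dz": 0, "wx": 0, "wy": 0, "wz": 0, "claw": 255}
    - {"dx": 0, "dy": 0, "dz": 0, "wx": 0, "wy": 0, "wz": 0, "claw": 255}
    - {"dx": 0, "dy": 0, "dz": 0, "wx": 0, "wy": 0, "wz": 0, "claw": 255}
    - {"dx": 0, "dy": 0, "dz": 0, "wx": 0, "wy": 0, "wz": 0, "claw": 255}
    - {"dx": 0, "dy": 0, "dz": 0, "wx": 0, "wy": 0, "wz": 0, "claw": 255}

```text
time_s: 5.65
ee_pos: [506.7, -156.3, 46.0]
tcp_rot: [-0.001, 0.99, -0.139, -0.005]
ft_force: [-1.8, -3.9, 1.8]
width: 0.295
```

drive_tool:
  deltas:
    - {"dx": 0, "dy": 0, "dz": 0, "wx": 0, "wy": 0, "wz": 0, "claw": 255}
    - {"dx": 0, "dy": 0, "dz": 0, "wx": 0, "wy": 0, "wz": 0, "claw": 255}

```text
time_s: 5.82
ee_pos: [507.0, -156.4, 46.6]
tcp_rot: [-0.001, 0.99, -0.14, -0.005]
ft_force: [0.3, 0.5, -2.8]
width: 0.295
```

```bash
cat >> h.py <<'E'
from scipy.spatial.transform import Rotation as Ro
YAW=0.1484; O=np.array([548.8,164.8,0.]); U=np.array([np.cos(YAW),np.sin(YAW),0])
def comp(x,z,y=0): return O+x*U+y*np.array([-U[1],U[0],0])+[0,0,z]
def grasped(name,piece,pyaw):
    e,M=R(); np.savez(name,e=e-np.array(piece),M=M,y=pyaw); print("grasp off",(M.T@(np.array(piece)-e)).round(1),"width",get_state()["width"])
def to(name,piece,yaw):   # tool-axis delta to bring the held piece to a pose
    g=np.load(name+".npz"); Z=Ro.from_euler("z",yaw-float(g["y"])).as_matrix(); p=np.array(piece)+Z@g["e"]; e,M=R()
    w=Ro.from_matrix(M.T@Z@g["M"]).as_rotvec(); s=get_state(); print("delta",(M.T@(p-e)).round(1),"w",w.round(3),"ft",s["ft_force"].round(1),"t",s["time_s"],"w",s["width"].round(3) )
def where(name):
    g=np.load(name+".npz"); e,M=R(); D=M@g["M"].T; p=e-D@g["e"]-O; y=np.arctan2(D[1,0],D[0,0])+float(g["y"]); n=np.array([-U[1],U[0],0]); f=get_state()["ft_force"]
    print("piece in comp x,y,z",(p@U).round(1),(p@n).round(1),p[2].round(1),"dyaw",round(y-YAW,3),"F along x",(f@U).round(1),"y",(f@n).round(1),"z",f[2].round(1))
E
python3 - <<'E'
from h import *
grasped("master",[508.5,-156.3,42],-0.282)
E
```

```text
grasp off [ 1.5 -0.5  4.6] width 0.29453610171241046
```

drive_tool:
  deltas:
    - {"dx": 0, "dy": 0, "dz": -12, "wx": 0, "wy": 0, "wz": 0, "claw": 255}
    - {"dx": 0, "dy": 0, "dz": -40, "wx": 0, "wy": 0, "wz": 0, "claw": 255}
    - {"dx": 0, "dy": 0, "dz": -75, "wx": 0, "wy": 0, "wz": 0, "claw": 255}
    - {"dx": 0, "dy": 0, "dz": -105, "wx": 0, "wy": 0, "wz": 0, "claw": 255}
    - {"dx": 0, "dy": 0, "dz": -120, "wx": 0, "wy": 0, "wz": 0, "claw": 255}

```text
time_s: 6.23
ee_pos: [509.3, -157.0, 170.4]
tcp_rot: [-0.0, 0.99, -0.14, -0.002]
ft_force: [1.1, -0.6, -2.7]
width: 0.294
```

drive_tool:
  deltas:
    - {"dx": -6, "dy": -20, "dz": 0, "wx": 0, "wy": 0, "wz": 0, "claw": 255}
    - {"dx": -18, "dy": -54, "dz": 0, "wx": 0, "wy": 0, "wz": 0, "claw": 255}
    - {"dx": -31, "dy": -92, "dz": 0, "wx": 0, "wy": 0, "wz": 0, "claw": 255}
    - {"dx": -44, "dy": -130, "dz": 0, "wx": 0, "wy": 0, "wz": 0, "claw": 255}
    - {"dx": -57, "dy": -168, "dz": 0, "wx": 0, "wy": 0, "wz": 0, "claw": 255}

```text
time_s: 6.65
ee_pos: [500.2, 22.0, 170.7]
tcp_rot: [-0.0, 0.99, -0.14, -0.002]
ft_force: [1.1, 0.8, -3.4]
width: 0.295
```

drive_tool:
  deltas:
    - {"dx": -13, "dy": -38, "dz": 0, "wx": 0, "wy": 0, "wz": -0.1, "claw": 255}
    - {"dx": -26, "dy": -76, "dz": 0, "wx": 0, "wy": 0, "wz": -0.2, "claw": 255}
    - {"dx": -38, "dy": -108, "dz": 0, "wx": 0, "wy": 0, "wz": -0.3, "claw": 255}
    - {"dx": -44, "dy": -125, "dz": 0, "wx": 0, "wy": 0, "wz": -0.4, "claw": 255}
    - {"dx": -46, "dy": -129, "dz": 0, "wx": 0, "wy": 0, "wz": -0.43, "claw": 255}

```text
time_s: 7.07
ee_pos: [490.8, 162.1, 170.8]
tcp_rot: [-0.001, 0.997, 0.079, -0.002]
ft_force: [0.0, 0.1, -2.3]
width: 0.293
```

```bash
python3 - <<'E'
from h import *
im,d=imaging.read_camera("wrist"); cv2.imwrite("pics/w3.png",im[:,:,::-1]); np.savez("w3.npz",d=d)
X=cloud("wrist",d); ok=d>0
def sel(cx,cy,r,z0,z1): return X[ok&(np.hypot(X[...,0]-cx,X[...,1]-cy)<r)&(X[...,2]>z0)&(X[...,2]<z1)]
p=sel(612,174,38,92,100);print("dial",len(p),rect(p),np.median(p[:,2]))
p=sel(590,170,90,77,83);print("hous",len(p),rect(p))
p=sel(550,165,160,18,26);print("base",len(p),rect(p),np.median(p[:,2]))
where("master"); to("master",comp(-58,85),YAW)
E
```

```text
dial 6396 (array([606.9, 172.2]), array([46.2, 57.1]), 8.7) 97.96879895441221
hous 2396 (array([561.9, 165.8]), array([59.3, 40.1]), 7.8)
base 11384 (array([545.4, 125.8]), array([222.5, 164.4]), 8.4) 23.38755016536146
piece in comp x,y,z -56.3 5.4 166.2 dyaw 0.005 F along x -0.5 y 1.2 z -3.2Traceback (most recent call last):
  File "<stdin>", line 8, in <module>
  File "h.py", line 35, in to
    w=Ro.from_matrix(M.T@Z@g["M"]).as_rotvec(); s=get_state(); print("delta",(M.T@(p-e)).round(1),"w",w.round(3),"ft",s["ft_force"].round(1),"t",s["time_s"],"w",s["width"].round(3) )
                                                                                                                                                                 ^^^^^^^^^^^^^^^^
AttributeError: 'float' object has no attribute 'round'
```

```bash
sed -i 's/s\["width"\].round(3)/round(s["width"],3)/' h.py
```

drive_tool:
  deltas:
    - {"dx": -1.7, "dy": 5.9, "dz": 20, "wx": 0, "wy": 0, "wz": 0.005, "claw": 255}
    - {"dx": -1.7, "dy": 5.9, "dz": 45, "wx": 0, "wy": 0, "wz": 0.005, "claw": 255}
    - {"dx": -1.7, "dy": 5.9, "dz": 65, "wx": 0, "wy": 0, "wz": 0.005, "claw": 255}
    - {"dx": -1.7, "dy": 5.9, "dz": 77, "wx": 0, "wy": 0, "wz": 0.005, "claw": 255}
    - {"dx": -1.7, "dy": 5.9, "dz": 79, "wx": 0, "wy": 0, "wz": 0.005, "claw": 255}

```text
time_s: 7.53
ee_pos: [488.7, 153.8, 89.6]
tcp_rot: [-0.001, 0.997, 0.074, -0.004]
ft_force: [0.4, -0.8, -2.2]
width: 0.295
```

```bash
python3 - <<'E'
from h import *
where("master"); to("master",comp(-50,85,-.5),YAW);to("master",comp(-31,85,-.5),YAW)
E
```

```text
piece in comp x,y,z -59.6 -1.5 85.0 dyaw -0.003 F along x 0.2 y -0.8 z -2.2
delta [ 9.6 -1.  -0.1] w [-0.002 -0.001 -0.003] ft [ 0.4 -0.8 -2.2] t 7.5333 w 0.295
delta [28.6 -1.1 -0.3] w [-0.002 -0.001 -0.003] ft [ 0.4 -0.8 -2.2] t 7.5333 w 0.295
```

drive_tool:
  deltas:
    - {"dx": 5, "dy": -1, "dz": 0, "wx": 0, "wy": 0, "wz": -0.003, "claw": 255}
    - {"dx": 8, "dy": -1, "dz": 0, "wx": 0, "wy": 0, "wz": -0.003, "claw": 255}
    - {"dx": 11, "dy": -1, "dz": 0, "wx": 0, "wy": 0, "wz": -0.003, "claw": 255}
    - {"dx": 14, "dy": -1, "dz": 0, "wx": 0, "wy": 0, "wz": -0.003, "claw": 255}
    - {"dx": 17, "dy": -1, "dz": 0, "wx": 0, "wy": 0, "wz": -0.003, "claw": 255}

```text
time_s: 7.95
ee_pos: [503.9, 156.5, 89.7]
tcp_rot: [-0.0, 0.997, 0.075, -0.007]
ft_force: [-7.9, -2.5, -1.8]
width: 0.292
```

```bash
python3 - <<'E'
from h import *
where("master"); to("master",comp(-31,85,-.5),YAW)
E
```

```text
piece in comp x,y,z -44.2 -1.0 85.1 dyaw -0.0 F along x -8.2 y -1.3 z -1.8
delta [13.2 -0.5 -0.1] w [-0.002  0.004 -0.   ] ft [-7.9 -2.5 -1.8] t 7.95 w 0.292
```

drive_tool:
  deltas:
    - {"dx": 3, "dy": -0.5, "dz": 0, "wx": 0, "wy": 0, "wz": 0, "claw": 255}
    - {"dx": 6, "dy": -0.5, "dz": 0, "wx": 0, "wy": 0.004, "wz": 0, "claw": 255}
    - {"dx": 9, "dy": -0.5, "dz": 0, "wx": 0, "wy": 0.004, "wz": 0, "claw": 255}
    - {"dx": 12, "dy": -0.5, "dz": 0, "wx": 0, "wy": 0.004, "wz": 0, "claw": 255}
    - {"dx": 13.5, "dy": -0.5, "dz": 0, "wx": 0, "wy": 0.004, "wz": 0, "claw": 255}

```text
time_s: 8.37
ee_pos: [515.1, 158.3, 89.6]
tcp_rot: [-0.0, 0.997, 0.075, -0.008]
ft_force: [-9.5, -5.0, -1.1]
width: 0.297
```

```bash
python3 - <<'E'
from h import *
im,d=imaging.read_camera("side"); im=cv2.resize(im[230:330,230:400],(800,470),interpolation=cv2.INTER_CUBIC); cv2.imwrite("pics/s1.png",im[:,:,::-1])
where("master"); to("master",comp(-31,59,-.5),YAW)
E
```

```text
piece in comp x,y,z -32.8 -0.9 85.0 dyaw -0.001 F along x -9.4 y -1.7 z -0.5
delta [ 2.1 -0.4 26. ] w [-0.001  0.005 -0.001] ft [-9.  -3.1 -0.5] t 8.4167 w 0.295
```

View pics/s1.png

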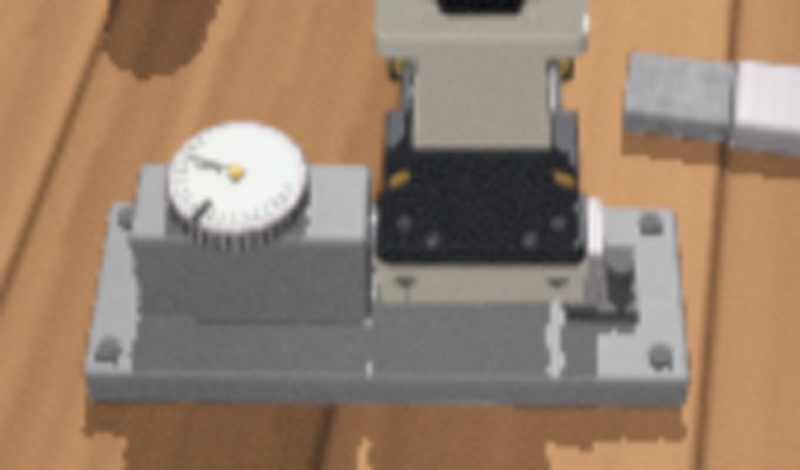

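drive_tool:
  deltas:
    - {"dx": 2, "dy": -0.4, "dz": 0, "wx": 0, "wy": 0.005, "wz": 0, "claw": 255}
    - {"dx": 4, "dy": -0.4, "dz": 1, "wx": 0, "wy": 0.005, "wz": 0, "claw": 255}
    - {"dx": 4, "dy": -0.4, "dz": 2, "wx": 0, "wy": 0.005, "wz": 0, "claw": 255}
    - {"dx": 4, "dy": -0.4, "dz": 3.5, "wx": 0, "wy": 0.005, "wz": 0, "claw": 255}

```text
time_s: 8.75
ee_pos: [516.7, 158.8, 86.4]
tcp_rot: [-0.0, 0.997, 0.074, -0.008]
ft_force: [-9.7, -2.0, -0.3]
width: 0.295
```

drive_tool:
  deltas:
    - {"dx": 1, "dy": 0, "dz": 1, "wx": 0, "wy": 0.003, "wz": 0, "claw": 255}
    - {"dx": 1, "dy": 0, "dz": 2, "wx": 0, "wy": 0.003, "wz": 0, "claw": 255}

```text
time_s: 8.92
ee_pos: [515.0, 158.6, 84.5]
tcp_rot: [0.0, 0.997, 0.074, -0.01]
ft_force: [-9.3, -1.0, 0.3]
width: 0.295
```

```bash
python3 - <<'E'
from h import *
where("master"); to("master",comp(-30.5,59,-.5),YAW)
E
```

```text
piece in comp x,y,z -32.9 -0.6 79.9 dyaw -0.001 F along x -9.3 y 0.4 z 0.3
delta [ 2.8 -0.1 20.9] w [-0.001  0.01  -0.001] ft [-9.3 -1.   0.3] t 8.9167 w 0.295
```

drive_tool:
  deltas:
    - {"dx": 2.5, "dy": 0, "dz": -0.5, "wx": 0, "wy": 0.012, "wz": 0, "claw": 255}
    - {"dx": 4.5, "dy": 0, "dz": -0.5, "wx": 0, "wy": 0.012, "wz": 0, "claw": 255}
    - {"dx": 4.5, "dy": 0, "dz": 0, "wx": 0, "wy": 0.012, "wz": 0, "claw": 255}
    - {"dx": 4.5, "dy": 0, "dz": 1.5, "wx": 0, "wy": 0.012, "wz": 0, "claw": 255}
    - {"dx": 4.5, "dy": 0, "dz": 3, "wx": 0, "wy": 0.012, "wz": 0, "claw": 255}

```text
time_s: 9.33
ee_pos: [516.8, 158.8, 81.7]
tcp_rot: [-0.0, 0.997, 0.074, -0.007]
ft_force: [-10.0, -1.5, 1.2]
width: 0.297
```

```bash
python3 - <<'E'
from h import *
where("master"); to("master",comp(-30.5,59,-.5),YAW)
E
```

```text
piece in comp x,y,z -31.1 -0.7 77.0 dyaw -0.002 F along x -10.1 y 0.0 z 1.2
delta [ 0.8 -0.1 18. ] w [-0.001  0.004 -0.002] ft [-10.   -1.5   1.2] t 9.3333 w 0.297
```

drive_tool:
  deltas:
    - {"dx": 2, "dy": 0, "dz": 3, "wx": 0, "wy": 0.007, "wz": 0, "claw": 255}
    - {"dx": 2, "dy": 0, "dz": 7, "wx": 0, "wy": 0.007, "wz": 0, "claw": 255}
    - {"dx": 2, "dy": 0, "dz": 11, "wx": 0, "wy": 0.007, "wz": 0, "claw": 255}
    - {"dx": 2, "dy": 0, "dz": 14, "wx": 0, "wy": 0.007, "wz": 0, "claw": 255}
    - {"dx": 2, "dy": 0, "dz": 16.5, "wx": 0, "wy": 0.007, "wz": 0, "claw": 255}

```text
time_s: 9.75
ee_pos: [515.9, 158.7, 65.1]
tcp_rot: [-0.0, 0.997, 0.074, -0.007]
ft_force: [-9.8, -1.8, 1.2]
width: 0.293
```

```bash
python3 - <<'E'
from h import *
where("master"); to("master",comp(-31,57,-.5),YAW)
E
```

```text
piece in comp x,y,z -32.0 -0.7 60.4 dyaw -0.002 F along x -10.0 y -0.3 z 1.2
delta [ 1.  -0.2  3.4] w [-0.001  0.003 -0.002] ft [-9.8 -1.8  1.2] t 9.75 w 0.293
```

drive_tool:
  deltas:
    - {"dx": 1.5, "dy": 0, "dz": 1, "wx": 0, "wy": 0.006, "wz": 0, "claw": 255}
    - {"dx": 1.5, "dy": 0, "dz": 2, "wx": 0, "wy": 0.006, "wz": 0, "claw": 255}
    - {"dx": 1.5, "dy": 0, "dz": 3, "wx": 0, "wy": 0.006, "wz": 0, "claw": 255}

```text
time_s: 10.0
ee_pos: [514.8, 158.5, 62.1]
tcp_rot: [-0.0, 0.997, 0.074, -0.007]
ft_force: [-9.3, -1.5, 0.8]
width: 0.299
```

```bash
python3 - <<'E'
from h import *
where("master"); to("master",comp(-31,57,-.5),YAW)
E
```

```text
piece in comp x,y,z -33.2 -0.7 57.5 dyaw -0.002 F along x -9.4 y -0.1 z 0.8
delta [ 2.2 -0.2  0.5] w [-0.001  0.004 -0.002] ft [-9.3 -1.5  0.8] t 10.0 w 0.299
```

drive_tool:
  deltas:
    - {"dx": 0.5, "dy": 0, "dz": 0.5, "wx": 0, "wy": 0.006, "wz": 0, "claw": 255}
    - {"dx": 0, "dy": 0, "dz": 1, "wx": 0, "wy": 0.006, "wz": 0, "claw": 255}
    - {"dx": 0, "dy": 0, "dz": 1, "wx": 0, "wy": 0.006, "wz": 0, "claw": 255}

```text
time_s: 10.25
ee_pos: [512.4, 158.1, 61.5]
tcp_rot: [-0.0, 0.997, 0.074, -0.007]
ft_force: [-9.4, -0.6, 0.1]
width: 0.3
```

```bash
python3 - <<'E'
from h import *
where("master")
E
```

```text
piece in comp x,y,z -35.6 -0.7 56.9 dyaw -0.002 F along x -9.4 y 0.8 z 0.1
```

drive_tool:
  deltas:
    - {"dx": 0, "dy": 0, "dz": 0.5, "wx": 0, "wy": 0.006, "wz": 0, "claw": 255}
    - {"dx": 0, "dy": 0, "dz": 1, "wx": 0, "wy": 0.006, "wz": 0, "claw": 255}
    - {"dx": 0, "dy": 0, "dz": 1, "wx": 0, "wy": 0.006, "wz": 0, "claw": 255}

```text
time_s: 10.5
ee_pos: [510.5, 157.9, 61.4]
tcp_rot: [-0.0, 0.997, 0.074, -0.006]
ft_force: [-10.1, -1.2, 5.5]
width: 0.298
```

```bash
python3 - <<'E'
from h import *
where("master")
E
```

```text
piece in comp x,y,z -37.5 -0.6 56.8 dyaw -0.003 F along x -10.2 y 0.3 z 5.5
```

drive_tool:
  deltas:
    - {"dx": 0, "dy": 0, "dz": 0.2, "wx": 0, "wy": 0.005, "wz": 0, "claw": 255}
    - {"dx": -0.5, "dy": 0, "dz": 0.2, "wx": 0, "wy": 0.005, "wz": 0, "claw": 255}
    - {"dx": -1, "dy": 0, "dz": 0.2, "wx": 0, "wy": 0.005, "wz": 0, "claw": 255}

```text
time_s: 10.75
ee_pos: [507.6, 157.5, 61.5]
tcp_rot: [-0.0, 0.997, 0.074, -0.005]
ft_force: [-7.0, -0.4, -1.8]
width: 0.294
```

```bash
python3 - <<'E'
from h import *
where("master")
E
```

```text
piece in comp x,y,z -40.4 -0.6 56.9 dyaw -0.003 F along x -7.0 y 0.7 z -1.8
```

drive_tool:
  deltas:
    - {"dx": 0.3, "dy": 0, "dz": 0.4, "wx": 0, "wy": 0.004, "wz": 0, "claw": 255}
    - {"dx": 0.1, "dy": 0, "dz": 0.4, "wx": 0, "wy": 0.004, "wz": 0, "claw": 255}
    - {"dx": 0, "dy": 0, "dz": 0.4, "wx": 0, "wy": 0.004, "wz": 0, "claw": 255}

```text
time_s: 11.0
ee_pos: [507.5, 157.4, 61.5]
tcp_rot: [-0.0, 0.997, 0.074, -0.004]
ft_force: [-3.9, -0.2, -1.7]
width: 0.297
```

```bash
python3 - <<'E'
from h import *
where("master")
E
```

```text
piece in comp x,y,z -40.5 -0.7 56.9 dyaw -0.003 F along x -3.9 y 0.4 z -1.7
```

drive_tool:
  deltas:
    - {"dx": -0.3, "dy": 0, "dz": 0.6, "wx": 0, "wy": 0.004, "wz": 0, "claw": 255}
    - {"dx": -0.6, "dy": 0, "dz": 0.8, "wx": 0, "wy": 0.004, "wz": 0, "claw": 255}
    - {"dx": -0.6, "dy": 0, "dz": 0.8, "wx": 0, "wy": 0.004, "wz": 0, "claw": 255}

```text
time_s: 11.25
ee_pos: [507.5, 157.4, 61.5]
tcp_rot: [-0.001, 0.997, 0.074, -0.001]
ft_force: [-3.5, 0.3, 2.9]
width: 0.297
```

```bash
python3 - <<'E'
from h import *
where("master")
E
```

```text
piece in comp x,y,z -40.5 -0.7 56.9 dyaw -0.003 F along x -3.4 y 0.8 z 2.9
```

drive_tool:
  deltas:
    - {"dx": -0.6, "dy": 0, "dz": 0.3, "wx": 0, "wy": 0, "wz": 0, "claw": 255}
    - {"dx": -1.1, "dy": 0, "dz": 0.3, "wx": 0, "wy": 0, "wz": 0, "claw": 255}
    - {"dx": -1.1, "dy": 0, "dz": 0.3, "wx": 0, "wy": 0, "wz": 0, "claw": 255}

```text
time_s: 11.5
ee_pos: [507.4, 157.4, 61.5]
tcp_rot: [-0.001, 0.997, 0.074, 0.0]
ft_force: [0.8, 1.1, -0.3]
width: 0.298
```

```bash
python3 - <<'E'
from h import *
where("master")
E
```

```text
piece in comp x,y,z -40.5 -0.7 56.9 dyaw -0.003 F along x 1.0 y 0.9 z -0.3
```

drive_tool:
  deltas:
    - {"dx": -0.8, "dy": 0, "dz": 0.2, "wx": 0, "wy": 0, "wz": 0, "claw": 160}
    - {"dx": -0.8, "dy": 0, "dz": 0.2, "wx": 0, "wy": 0, "wz": 0, "claw": 100}
    - {"dx": -0.5, "dy": 0, "dz": 0, "wx": 0, "wy": 0, "wz": 0, "claw": 100}
    - {"dx": 0, "dy": 0, "dz": 0, "wx": 0, "wy": 0, "wz": 0, "claw": 60}
    - {"dx": 0, "dy": 0, "dz": 0, "wx": 0, "wy": 0, "wz": 0, "claw": 60}

```text
time_s: 11.92
ee_pos: [507.6, 157.4, 61.5]
tcp_rot: [-0.001, 0.997, 0.073, 0.001]
ft_force: [0.2, 0.3, -0.8]
width: 0.613
```

```bash
python3 - <<'E'
from h import *
where("master"); print(get_state()["width"],get_state()["ee_pos"])
im,d=imaging.read_camera("side"); im=cv2.resize(im[230:330,230:400],(800,470),interpolation=cv2.INTER_CUBIC); cv2.imwrite("pics/s2.png",im[:,:,::-1])
E
```

```text
piece in comp x,y,z -40.3 -0.7 56.9 dyaw -0.003 F along x 0.2 y 0.3 z -0.8
0.612854873794703 [507.63235879 157.39290751  61.53575397]
```

drive_tool:
  deltas:
    - {"dx": 0, "dy": 0, "dz": -8, "wx": 0, "wy": 0, "wz": 0, "claw": 40}
    - {"dx": 0, "dy": 0, "dz": -25, "wx": 0, "wy": 0, "wz": 0, "claw": 0}
    - {"dx": 0, "dy": 0, "dz": -55, "wx": 0, "wy": 0, "wz": 0, "claw": 0}
    - {"dx": 0, "dy": 0, "dz": -90, "wx": 0, "wy": 0, "wz": 0, "claw": 0}
    - {"dx": 0, "dy": 0, "dz": -110, "wx": 0, "wy": 0, "wz": 0, "claw": 0}

```text
time_s: 12.38
ee_pos: [508.5, 157.4, 175.4]
tcp_rot: [-0.001, 0.997, 0.073, 0.003]
ft_force: [1.9, 0.0, 0.2]
width: 0.989
```

```bash
sed -i 's/O=np.array(\[548.8,164.8,0.\])/O=np.array([549.0,163.6,0.])/' h.py; cat >> h.py <<'E'
def dial(c,name=None,S=480,h=96):
    im,d=imaging.read_camera(c); C=comp(65,h); n=32; g=np.linspace(n,-n,S)
    # rectified top view: up = comp +x, left = comp +y
    K,P=T(c); Y,Xg=np.meshgrid(g,g); V=np.array([-U[1],U[0],0]); W=C+Xg[...,None]*U+Y[...,None]*V
    q=(W-P[:3,3])@P[:3,:3]; u=(K[0,0]*q[...,0]/-q[...,2]+K[0,2]).astype(np.float32); v=(K[1,1]*-q[...,1]/-q[...,2]+K[1,2]).astype(np.float32)
    r=cv2.remap(im[:,:,::-1].copy(),u,v,cv2.INTER_CUBIC)
    if name: cv2.imwrite("pics/"+name,r)
    return r
E
python3 - <<'E'
from h import *
a=dial("wrist"); b=dial("side"); c=dial("top"); cv2.imwrite("pics/d1.png",cv2.resize(np.hstack([a,b,c]),(798,266)))
s=get_state(); print(s["q"].round(3),s["ee_pos"].round(1),s["time_s"])
im,d=imaging.read_camera("wrist"); X=cloud("wrist",d); p=X[(d>0)&(np.abs(X[...,2]-97)<4)&(np.hypot(X[...,0]-613,X[...,1]-173)<40)]; print(rect(p))
p=X[(d>0)&(X[...,2]>60)&(X[...,2]<76)&(np.hypot(X[...,0]-509,X[...,1]-157)<40)]; print("master",rect(p))
delta(comp(65,140),YAW+0.3)
E
```

```text
[1.560e-01 4.270e-01 1.624e+00 1.000e-03 1.084e+00 1.579e+00] [508.4 157.4 173.8] 12.5333
(array([610.6, 174. ]), array([56.8, 56.5]), 79.7)
master (array([508.9, 158.2]), array([79.6, 29.3]), 9.7)
delta [106.9  -0.3  32.4] wz -0.301 tilt [ 0.002  0.002 -1.   ]
```

View pics/d1.png

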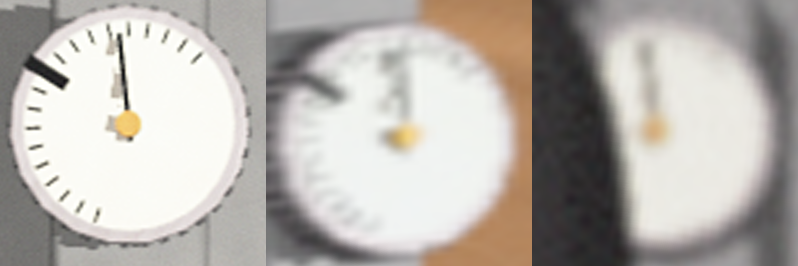

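Rectified dial (wrist panel, left): hub (127,124), needle tip (121,35) → 0.07 rad left of +x; zero bar mid (46,73) → 1.01 rad. So the bezel needs about 0.95 rad clockwise. The master is seated. Now the bezel.

drive_tool:
  deltas:
    - {"dx": 30, "dy": -1, "dz": 0, "wx": 0, "wy": 0, "wz": 0, "claw": 0}
    - {"dx": 65, "dy": -1, "dz": 0, "wx": 0, "wy": 0, "wz": 0, "claw": 0}
    - {"dx": 95, "dy": -1, "dz": 10, "wx": 0, "wy": 0, "wz": 0, "claw": 20}
    - {"dx": 105, "dy": -1, "dz": 28, "wx": 0, "wy": 0, "wz": 0, "claw": 50}
    - {"dx": 105, "dy": -1, "dz": 45, "wx": 0, "wy": 0, "wz": 0, "claw": 50}

```text
time_s: 13.0
ee_pos: [612.9, 173.6, 124.8]
tcp_rot: [-0.001, 0.997, 0.073, 0.001]
ft_force: [-1.3, -0.9, 0.2]
width: 0.839
```

```bash
python3 - <<'E'
from h import *
delta([612.2,173.9,110],YAW); print(get_state()["width"])
E
```

```text
delta [-0.7 -0.4 14.8] wz -0.002 tilt [ 0.002  0.001 -1.   ]
0.8386337565766352
```

drive_tool:
  deltas:
    - {"dx": -0.7, "dy": -0.4, "dz": 8, "wx": 0, "wy": 0, "wz": 0, "claw": 60}
    - {"dx": -0.7, "dy": -0.4, "dz": 14, "wx": 0, "wy": 0, "wz": 0, "claw": 70}
    - {"dx": -0.7, "dy": -0.4, "dz": 14.5, "wx": 0, "wy": 0, "wz": 0, "claw": 80}
    - {"dx": -0.7, "dy": -0.4, "dz": 14.5, "wx": 0, "wy": 0, "wz": 0, "claw": 80}

```text
time_s: 13.33
ee_pos: [611.8, 173.9, 110.3]
tcp_rot: [-0.001, 0.997, 0.073, 0.001]
ft_force: [-0.1, -0.3, 0.8]
width: 0.695
```

drive_tool:
  deltas:
    - {"dx": 0, "dy": 0, "dz": 0, "wx": 0, "wy": 0, "wz": 0, "claw": 120}
    - {"dx": 0, "dy": 0, "dz": 0, "wx": 0, "wy": 0, "wz": 0, "claw": 120}
    - {"dx": 0, "dy": 0, "dz": 0, "wx": 0, "wy": 0, "wz": 0, "claw": 120}

```text
time_s: 13.58
ee_pos: [612.2, 174.1, 111.5]
tcp_rot: [-0.001, 0.997, 0.073, 0.001]
ft_force: [-1.3, 1.1, 2.6]
width: 0.597
```

drive_tool:
  deltas:
    - {"dx": 0, "dy": 0, "dz": 0, "wx": 0, "wy": 0, "wz": 0.08, "claw": 120}
    - {"dx": 0, "dy": 0, "dz": 0, "wx": 0, "wy": 0, "wz": 0.18, "claw": 120}
    - {"dx": 0, "dy": 0, "dz": 0, "wx": 0, "wy": 0, "wz": 0.28, "claw": 120}
    - {"dx": 0, "dy": 0, "dz": 0, "wx": 0, "wy": 0, "wz": 0.38, "claw": 120}
    - {"dx": 0, "dy": 0, "dz": 0, "wx": 0, "wy": 0, "wz": 0.48, "claw": 120}

```text
time_s: 14.0
ee_pos: [612.1, 174.0, 111.5]
tcp_rot: [-0.001, 0.986, -0.168, 0.001]
ft_force: [0.2, 0.1, -2.5]
width: 0.603
```

drive_tool:
  deltas:
    - {"dx": 0, "dy": 0, "dz": 0, "wx": 0, "wy": 0, "wz": 0.1, "claw": 120}
    - {"dx": 0, "dy": 0, "dz": 0, "wx": 0, "wy": 0, "wz": 0.2, "claw": 120}
    - {"dx": 0, "dy": 0, "dz": 0, "wx": 0, "wy": 0, "wz": 0.3, "claw": 120}
    - {"dx": 0, "dy": 0, "dz": 0, "wx": 0, "wy": 0, "wz": 0.4, "claw": 120}
    - {"dx": 0, "dy": 0, "dz": 0, "wx": 0, "wy": 0, "wz": 0.45, "claw": 120}

```text
time_s: 14.42
ee_pos: [612.0, 173.9, 111.6]
tcp_rot: [-0.001, 0.922, -0.386, 0.001]
ft_force: [0.1, 0.3, -3.2]
width: 0.597
```

```bash
python3 - <<'E'
from h import *
delta([612.2,174.1,111.5],0.146-0.95); s=get_state(); print(s["ft_force"],s["q"][5],s["width"])
E
```

```text
delta [-0.1 -0.3  0.1] wz 0.011 tilt [ 0.003  0.001 -1.   ]
[ 0.09705469  0.31670645 -3.20641729] 2.5193930233527118 0.5967030478030187
```

drive_tool:
  deltas:
    - {"dx": 0, "dy": 0, "dz": 0, "wx": 0, "wy": 0, "wz": 0, "claw": 40}
    - {"dx": 0, "dy": 0, "dz": 0, "wx": 0, "wy": 0, "wz": 0, "claw": 40}
    - {"dx": 0, "dy": 0, "dz": -10, "wx": 0, "wy": 0, "wz": 0, "claw": 40}
    - {"dx": 0, "dy": 0, "dz": -35, "wx": 0, "wy": 0, "wz": 0, "claw": 40}
    - {"dx": 0, "dy": 0, "dz": -65, "wx": 0, "wy": 0, "wz": 0, "claw": 60}

```text
time_s: 14.83
ee_pos: [610.8, 173.6, 176.4]
tcp_rot: [-0.0, 0.923, -0.386, -0.0]
ft_force: [0.4, 1.0, -0.1]
width: 0.802
```

drive_tool:
  deltas:
    - {"dx": -15, "dy": 22, "dz": 0, "wx": 0, "wy": 0, "wz": -0.11, "claw": 80}
    - {"dx": -35, "dy": 48, "dz": 0, "wx": 0, "wy": 0, "wz": -0.23, "claw": 90}
    - {"dx": -52, "dy": 72, "dz": 0, "wx": 0, "wy": 0, "wz": -0.35, "claw": 100}
    - {"dx": -60, "dy": 84, "dz": 0, "wx": 0, "wy": 0, "wz": -0.47, "claw": 100}
    - {"dx": -61.5, "dy": 86, "dz": 0, "wx": 0, "wy": 0, "wz": -0.58, "claw": 100}

```text
time_s: 15.25
ee_pos: [503.9, 156.7, 177.9]
tcp_rot: [-0.0, 0.995, -0.102, -0.0]
ft_force: [1.0, 0.6, -0.8]
width: 0.609
```

drive_tool:
  deltas:
    - {"dx": 0, "dy": 0, "dz": 0, "wx": 0, "wy": 0, "wz": -0.12, "claw": 100}
    - {"dx": 0, "dy": 0, "dz": 0, "wx": 0, "wy": 0, "wz": -0.24, "claw": 100}
    - {"dx": 0, "dy": 0, "dz": 0, "wx": 0, "wy": 0, "wz": -0.33, "claw": 100}
    - {"dx": 0, "dy": 0, "dz": 0, "wx": 0, "wy": 0, "wz": -0.36, "claw": 100}

```text
time_s: 15.58
ee_pos: [504.1, 156.8, 179.3]
tcp_rot: [-0.0, 0.997, 0.081, 0.0]
ft_force: [0.3, 0.2, -0.3]
width: 0.605
```

```bash
python3 - <<'E'
from h import *
a=dial("wrist"); b=dial("side"); cv2.imwrite("pics/d2.png",cv2.resize(np.hstack([a,b]),(720,360)))
delta([507.6,157.4,61.8],0.147); s=get_state(); print(s["width"],s["time_s"],s["ee_pos"])
E
```

```text
delta [  3.4   0.  117.3] wz 0.01 tilt [ 0.001  0.001 -1.   ]
0.6060485438316442 15.6833 [504.14026255 156.78756765 179.05905794]
```

View pics/d2.png

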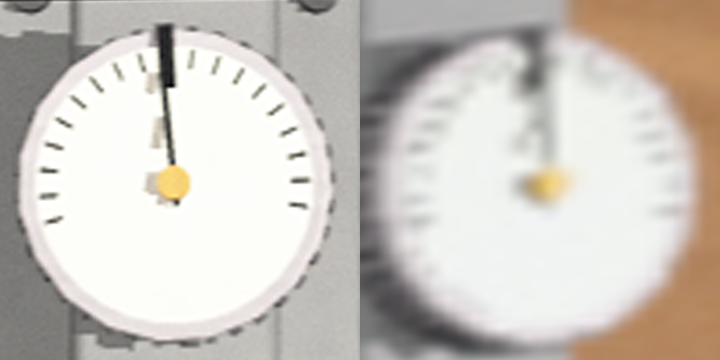

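Dial (left panel): zero bar (166,56) and needle line coincide, within ~1 mm. Now fetch the master out.

drive_tool:
  deltas:
    - {"dx": 3.4, "dy": 0, "dz": 30, "wx": 0, "wy": 0, "wz": 0.01, "claw": 100}
    - {"dx": 3.4, "dy": 0, "dz": 65, "wx": 0, "wy": 0, "wz": 0.01, "claw": 100}
    - {"dx": 3.4, "dy": 0, "dz": 95, "wx": 0, "wy": 0, "wz": 0.01, "claw": 100}
    - {"dx": 3.4, "dy": 0, "dz": 110, "wx": 0, "wy": 0, "wz": 0.01, "claw": 100}
    - {"dx": 3.4, "dy": 0, "dz": 116, "wx": 0, "wy": 0, "wz": 0.01, "claw": 110}

```text
time_s: 16.1
ee_pos: [506.3, 157.2, 61.0]
tcp_rot: [-0.0, 0.997, 0.073, -0.002]
ft_force: [-0.2, 0.9, -0.5]
width: 0.583
```

```bash
python3 - <<'E'
from h import *
delta([507.6,157.4,62],0.147); s=get_state(); print(s["width"],s["ft_force"])
E
```

```text
delta [ 1.3 -0.  -1. ] wz -0.0 tilt [-0.003  0.    -1.   ]
0.5832936548147917 [-0.17798083  0.91804589 -0.53858038]
```

drive_tool:
  deltas:
    - {"dx": 1.3, "dy": 0, "dz": -0.8, "wx": 0, "wy": 0, "wz": 0, "claw": 150}
    - {"dx": 1.3, "dy": 0, "dz": -0.8, "wx": 0, "wy": 0, "wz": 0, "claw": 200}
    - {"dx": 1.3, "dy": 0, "dz": -0.8, "wx": 0, "wy": 0, "wz": 0, "claw": 255}
    - {"dx": 1.3, "dy": 0, "dz": -0.8, "wx": 0, "wy": 0, "wz": 0, "claw": 255}
    - {"dx": 1.3, "dy": 0, "dz": -0.8, "wx": 0, "wy": 0, "wz": 0, "claw": 255}

```text
time_s: 16.52
ee_pos: [508.4, 157.6, 63.1]
tcp_rot: [-0.0, 0.997, 0.073, -0.0]
ft_force: [0.7, -0.1, 3.6]
width: 0.294
```

drive_tool:
  deltas:
    - {"dx": 0, "dy": 0, "dz": 0, "wx": 0, "wy": 0, "wz": 0, "claw": 255}
    - {"dx": 0, "dy": 0, "dz": 0, "wx": 0, "wy": 0, "wz": 0, "claw": 255}

```text
time_s: 16.68
ee_pos: [508.4, 157.6, 63.4]
tcp_rot: [-0.0, 0.997, 0.073, -0.0]
ft_force: [-0.6, 0.5, -0.1]
width: 0.296
```

```bash
python3 - <<'E'
from h import *
grasped("master",comp(-40.5,57),YAW); where("master")
E
```

```text
grasp off [0.5 0.  6.4] width 0.296388915704695
piece in comp x,y,z -40.5 0.0 57.0 dyaw -0.0 F along x -0.5 y 0.6 z -0.1
```

drive_tool:
  deltas:
    - {"dx": 2, "dy": 0, "dz": 0, "wx": 0, "wy": 0, "wz": 0, "claw": 255}
    - {"dx": 4, "dy": 0, "dz": -2, "wx": 0, "wy": 0, "wz": 0, "claw": 255}
    - {"dx": 4.5, "dy": 0, "dz": -10, "wx": 0, "wy": 0.003, "wz": 0, "claw": 255}
    - {"dx": 4.5, "dy": 0, "dz": -20, "wx": 0, "wy": 0.003, "wz": 0, "claw": 255}
    - {"dx": 4.5, "dy": 0, "dz": -30, "wx": 0, "wy": 0.003, "wz": 0, "claw": 255}

```text
time_s: 17.1
ee_pos: [508.8, 157.7, 91.7]
tcp_rot: [-0.0, 0.997, 0.073, -0.004]
ft_force: [-7.3, -0.4, -4.7]
width: 0.292
```

drive_tool:
  deltas:
    - {"dx": -3, "dy": 0, "dz": -2, "wx": 0, "wy": 0, "wz": 0, "claw": 255}
    - {"dx": -9, "dy": 0, "dz": -2, "wx": 0, "wy": 0, "wz": 0, "claw": 255}
    - {"dx": -16, "dy": 0, "dz": -4, "wx": 0, "wy": 0, "wz": 0, "claw": 255}
    - {"dx": -22, "dy": 0, "dz": -20, "wx": 0, "wy": 0, "wz": 0, "claw": 255}
    - {"dx": -24, "dy": 0, "dz": -50, "wx": 0, "wy": 0, "wz": 0, "claw": 255}

```text
time_s: 17.52
ee_pos: [482.6, 153.7, 139.6]
tcp_rot: [0.0, 0.997, 0.073, -0.008]
ft_force: [-0.2, 0.2, -3.6]
width: 0.296
```

```bash
python3 - <<'E'
from h import *
where("master"); to("master",[508.4,-156.8,150],-0.282)
E
```

```text
piece in comp x,y,z -66.7 0.0 133.2 dyaw 0.0 F along x -0.1 y 0.3 z -3.6
delta [-20.6 310.7 -16.7] w [0.004 0.015 0.43 ] ft [-0.2  0.2 -3.6] t 17.5167 w 0.296
```

drive_tool:
  deltas:
    - {"dx": -1, "dy": 20, "dz": -8, "wx": 0, "wy": 0.005, "wz": 0, "claw": 255}
    - {"dx": -4, "dy": 58, "dz": -16, "wx": 0, "wy": 0.01, "wz": 0, "claw": 255}
    - {"dx": -7, "dy": 98, "dz": -16, "wx": 0, "wy": 0.014, "wz": 0, "claw": 255}
    - {"dx": -10, "dy": 138, "dz": -16, "wx": 0, "wy": 0.014, "wz": 0, "claw": 255}
    - {"dx": -12, "dy": 178, "dz": -16, "wx": 0, "wy": 0.014, "wz": 0, "claw": 255}

```text
time_s: 17.93
ee_pos: [496.9, -25.6, 156.2]
tcp_rot: [-0.0, 0.997, 0.074, -0.0]
ft_force: [1.1, 0.9, -2.2]
width: 0.297
```

drive_tool:
  deltas:
    - {"dx": -3, "dy": 38, "dz": 0, "wx": 0, "wy": 0, "wz": 0.11, "claw": 255}
    - {"dx": -5, "dy": 76, "dz": 0, "wx": 0, "wy": 0, "wz": 0.22, "claw": 255}
    - {"dx": -7, "dy": 108, "dz": 0, "wx": 0, "wy": 0, "wz": 0.33, "claw": 255}
    - {"dx": -8, "dy": 128, "dz": 0, "wx": 0, "wy": 0, "wz": 0.42, "claw": 255}
    - {"dx": -8, "dy": 132, "dz": 0, "wx": 0, "wy": 0, "wz": 0.43, "claw": 255}

```text
time_s: 18.35
ee_pos: [508.7, -161.3, 156.3]
tcp_rot: [0.001, 0.989, -0.145, 0.001]
ft_force: [-0.1, -0.2, -3.2]
width: 0.302
```

```bash
python3 - <<'E'
from h import *
to("master",[508.4,-156.8,48],-0.282);to("master",[508.4,-156.8,42.5],-0.282)
E
```

```text
delta [ -2.3  -4.4 101.8] w [ 0.002 -0.002 -0.007] ft [-0.1 -0.2 -3.2] t 18.35 w 0.302
delta [ -2.3  -4.4 107.3] w [ 0.002 -0.002 -0.007] ft [-0.1 -0.2 -3.2] t 18.35 w 0.302
```

drive_tool:
  deltas:
    - {"dx": -2, "dy": -4.4, "dz": 25, "wx": 0, "wy": 0, "wz": -0.007, "claw": 255}
    - {"dx": -2.3, "dy": -4.4, "dz": 55, "wx": 0, "wy": 0, "wz": -0.007, "claw": 255}
    - {"dx": -2.3, "dy": -4.4, "dz": 80, "wx": 0, "wy": 0, "wz": -0.007, "claw": 255}
    - {"dx": -2.3, "dy": -4.4, "dz": 95, "wx": 0, "wy": 0, "wz": -0.007, "claw": 255}
    - {"dx": -2.3, "dy": -4.4, "dz": 99, "wx": 0, "wy": 0, "wz": -0.007, "claw": 255}

```text
time_s: 18.77
ee_pos: [506.3, -155.2, 54.6]
tcp_rot: [-0.0, 0.99, -0.14, -0.002]
ft_force: [-1.2, -0.1, -2.4]
width: 0.298
```

```bash
python3 - <<'E'
from h import *
to("master",[508.4,-156.8,42],-0.282)
E
```

```text
delta [2.  0.9 6.2] w [0.001 0.003 0.002] ft [-1.2 -0.1 -2.4] t 18.7667 w 0.298
```

drive_tool:
  deltas:
    - {"dx": 2, "dy": 0.9, "dz": 1.5, "wx": 0, "wy": 0, "wz": 0, "claw": 255}
    - {"dx": 2, "dy": 0.9, "dz": 3, "wx": 0, "wy": 0, "wz": 0, "claw": 255}
    - {"dx": 2, "dy": 0.9, "dz": 4.5, "wx": 0, "wy": 0, "wz": 0, "claw": 255}
    - {"dx": 2, "dy": 0.9, "dz": 5.5, "wx": 0, "wy": 0, "wz": 0, "claw": 255}
    - {"dx": 2, "dy": 0.9, "dz": 6, "wx": 0, "wy": 0, "wz": 0, "claw": 255}

```text
time_s: 19.18
ee_pos: [508.4, -156.8, 49.4]
tcp_rot: [0.0, 0.99, -0.14, -0.001]
ft_force: [-0.1, -0.4, -3.0]
width: 0.298
```

```bash
python3 - <<'E'
from h import *
to("master",[508.4,-156.8,42],-0.282)
E
```

```text
delta [-0.5 -0.   1. ] w [0.001 0.002 0.002] ft [-0.1 -0.4 -3. ] t 19.1833 w 0.298
```

drive_tool:
  deltas:
    - {"dx": -0.3, "dy": 0, "dz": 0.8, "wx": 0, "wy": 0, "wz": 0, "claw": 255}
    - {"dx": -0.3, "dy": 0, "dz": 1.6, "wx": 0, "wy": 0, "wz": 0, "claw": 255}
    - {"dx": -0.3, "dy": 0, "dz": 1.6, "wx": 0, "wy": 0, "wz": 0, "claw": 255}

```text
time_s: 19.43
ee_pos: [508.1, -156.7, 48.0]
tcp_rot: [0.0, 0.99, -0.14, -0.001]
ft_force: [-0.4, 0.1, -2.1]
width: 0.301
```

drive_tool:
  deltas:
    - {"dx": 0, "dy": 0, "dz": 0, "wx": 0, "wy": 0, "wz": 0, "claw": 110}
    - {"dx": 0, "dy": 0, "dz": 0, "wx": 0, "wy": 0, "wz": 0, "claw": 110}
    - {"dx": 0, "dy": 0, "dz": 0, "wx": 0, "wy": 0, "wz": 0, "claw": 110}
    - {"dx": 0, "dy": 0, "dz": 0, "wx": 0, "wy": 0, "wz": 0, "claw": 110}
    - {"dx": 0, "dy": 0, "dz": 0, "wx": 0, "wy": 0, "wz": 0, "claw": 110}

```text
time_s: 19.85
ee_pos: [508.3, -156.8, 48.2]
tcp_rot: [0.0, 0.99, -0.14, -0.001]
ft_force: [0.6, 0.7, 0.5]
width: 0.558
```

drive_tool:
  deltas:
    - {"dx": 0, "dy": 0, "dz": -10, "wx": 0, "wy": 0, "wz": 0, "claw": 110}
    - {"dx": 0, "dy": 0, "dz": -35, "wx": 0, "wy": 0, "wz": 0, "claw": 100}
    - {"dx": 0, "dy": 15, "dz": -60, "wx": 0, "wy": 0, "wz": 0, "claw": 95}
    - {"dx": 0, "dy": 45, "dz": -75, "wx": 0, "wy": 0, "wz": 0, "claw": 95}
    - {"dx": 0, "dy": 70, "dz": -80, "wx": 0, "wy": 0, "wz": 0, "claw": 95}

```text
time_s: 20.27
ee_pos: [490.1, -225.4, 131.9]
tcp_rot: [0.001, 0.99, -0.139, 0.002]
ft_force: [0.9, -0.9, 0.2]
width: 0.622
```

```bash
python3 - <<'E'
from h import *
im,d=imaging.read_camera("wrist"); cv2.imwrite("pics/w4.png",im[:,:,::-1]); X=cloud("wrist",d); ok=d>0
print("master",cyl(X,ok,508.8,-155.7)); print("cell",cyl(X,ok,484.5,-242.5))
im,d=imaging.read_camera("top"); X=cloud("top",d); ok=d>0; print("top: master",cyl(X,ok,508.8,-155.7)); print("cell",cyl(X,ok,484.5,-242.5))
delta([484.4,-242.8,51],-0.283); s=get_state(); print(s["width"],s["time_s"],s["ee_pos"])
E
```

```text
master (2790, array([ 508.7, -162. ]), array([27.5, 59.5]), 73.7, np.float64(57.9))
cell (3545, array([ 483.7, -248.2]), array([32. , 61.8]), 74.0, np.float64(63.3))
top: master (236, array([ 509.8, -154.9]), array([26.8, 60.3]), 76.2, np.float64(57.4))
cell (86, array([ 463.1, -235.7]), array([30.5, 12.7]), 73.1, np.float64(62.5))
delta [-0.5 15.9 79.7] wz -0.002 tilt [ 0.002 -0.004 -1.   ]
0.6232680840281185 20.3667 [ 489.15704631 -227.44730341  130.61632744]
```

drive_tool:
  deltas:
    - {"dx": -0.5, "dy": 14, "dz": 5, "wx": 0, "wy": 0, "wz": 0, "claw": 95}
    - {"dx": -0.5, "dy": 16.3, "dz": 25, "wx": 0, "wy": 0, "wz": 0, "claw": 95}
    - {"dx": -0.5, "dy": 16.3, "dz": 50, "wx": 0, "wy": 0, "wz": 0, "claw": 95}
    - {"dx": -0.5, "dy": 16.3, "dz": 70, "wx": 0, "wy": 0, "wz": 0, "claw": 95}
    - {"dx": -0.5, "dy": 16.3, "dz": 77, "wx": 0, "wy": 0, "wz": 0, "claw": 100}

```text
time_s: 20.78
ee_pos: [482.9, -241.9, 51.3]
tcp_rot: [0.0, 0.99, -0.142, -0.001]
ft_force: [0.6, 0.6, 0.5]
width: 0.611
```

```bash
python3 - <<'E'
from h import *
delta([484.2,-243.2,51],-0.283); s=get_state(); print(s["width"],s["time_s"],s["ft_force"])
E
```

```text
delta [1.7 0.9 0.3] wz -0.002 tilt [-0.001 -0.001 -1.   ]
0.6113484306730073 20.7833 [0.60598625 0.59913703 0.54081748]
```

drive_tool:
  deltas:
    - {"dx": 1.7, "dy": 0.9, "dz": 0.3, "wx": 0, "wy": 0, "wz": 0, "claw": 140}
    - {"dx": 1.7, "dy": 0.9, "dz": 0.3, "wx": 0, "wy": 0, "wz": 0, "claw": 200}
    - {"dx": 1.7, "dy": 0.9, "dz": 0.3, "wx": 0, "wy": 0, "wz": 0, "claw": 255}
    - {"dx": 1.7, "dy": 0.9, "dz": 0.3, "wx": 0, "wy": 0, "wz": 0, "claw": 255}
    - {"dx": 1.7, "dy": 0.9, "dz": 0.3, "wx": 0, "wy": 0, "wz": 0, "claw": 255}

```text
time_s: 21.2
ee_pos: [485.0, -243.8, 52.3]
tcp_rot: [0.001, 0.99, -0.142, 0.0]
ft_force: [-1.1, -1.4, 1.8]
width: 0.35
```

drive_tool:
  deltas:
    - {"dx": 0, "dy": 0, "dz": 0, "wx": 0, "wy": 0, "wz": 0, "claw": 255}
    - {"dx": 0, "dy": 0, "dz": 0, "wx": 0, "wy": 0, "wz": 0, "claw": 255}

```text
time_s: 21.37
ee_pos: [485.2, -243.9, 52.9]
tcp_rot: [0.001, 0.99, -0.142, 0.001]
ft_force: [-0.1, 0.5, -1.4]
width: 0.351
```

```bash
python3 - <<'E'
from h import *
e,M=R(); c=np.array([484.2,-243.2,45.]); o=M.T@(c-e); print(o); o[1]=0  # jaws centre the piece
grasped("cell",e+M@o,-0.282); to("cell",comp(-60,160),YAW)
E
```

```text
[-1.20635011 -0.42908457  7.8527094 ]
grasp off [-1.2  0.   7.9] width 0.35091026903001227
delta [-106.4 -384.1 -116.2] w [ 0.001  0.001 -0.43 ] ft [-0.1  0.5 -1.4] t 21.3667 w 0.351
```

drive_tool:
  deltas:
    - {"dx": 0, "dy": 0, "dz": -12, "wx": 0, "wy": 0, "wz": 0, "claw": 255}
    - {"dx": 0, "dy": 0, "dz": -40, "wx": 0, "wy": 0, "wz": 0, "claw": 255}
    - {"dx": 0, "dy": 0, "dz": -75, "wx": 0, "wy": 0, "wz": 0, "claw": 255}
    - {"dx": 0, "dy": 0, "dz": -105, "wx": 0, "wy": 0, "wz": 0, "claw": 255}
    - {"dx": -3, "dy": -10, "dz": -116, "wx": 0, "wy": 0, "wz": 0, "claw": 255}

```text
time_s: 21.78
ee_pos: [486.6, -235.1, 173.2]
tcp_rot: [0.003, 0.99, -0.143, 0.004]
ft_force: [1.5, -1.1, 0.1]
width: 0.351
```

drive_tool:
  deltas:
    - {"dx": -9, "dy": -32, "dz": 0, "wx": 0, "wy": 0, "wz": 0, "claw": 255}
    - {"dx": -19, "dy": -70, "dz": 0, "wx": 0, "wy": 0, "wz": 0, "claw": 255}
    - {"dx": -29, "dy": -108, "dz": 0, "wx": 0, "wy": 0, "wz": 0, "claw": 255}
    - {"dx": -39, "dy": -146, "dz": 0, "wx": 0, "wy": 0, "wz": 0, "claw": 255}
    - {"dx": -50, "dy": -184, "dz": 0, "wx": 0, "wy": 0, "wz": 0, "claw": 255}

```text
time_s: 22.2
ee_pos: [489.6, -42.2, 171.1]
tcp_rot: [0.003, 0.99, -0.143, 0.004]
ft_force: [0.8, 0.7, -0.6]
width: 0.35
```

drive_tool:
  deltas:
    - {"dx": -11, "dy": -38, "dz": 0, "wx": 0, "wy": 0, "wz": -0.11, "claw": 255}
    - {"dx": -22, "dy": -76, "dz": 0, "wx": 0, "wy": 0, "wz": -0.22, "claw": 255}
    - {"dx": -33, "dy": -114, "dz": 0, "wx": 0, "wy": 0, "wz": -0.33, "claw": 255}
    - {"dx": -44, "dy": -150, "dz": 0, "wx": 0, "wy": 0, "wz": -0.42, "claw": 255}
    - {"dx": -52, "dy": -178, "dz": 0, "wx": 0, "wy": 0, "wz": -0.43, "claw": 255}

```text
time_s: 22.62
ee_pos: [488.5, 146.5, 169.1]
tcp_rot: [0.003, 0.997, 0.075, 0.002]
ft_force: [0.3, 0.6, -0.8]
width: 0.351
```

```bash
python3 - <<'E'
from h import *
where("cell"); to("cell",comp(-62,89),YAW)
E
```

```text
piece in comp x,y,z -63.5 -8.0 161.2 dyaw 0.004 F along x 0.4 y 0.5 z -0.8
delta [ 1.2 -8.5 72.2] w [ 0.005 -0.002  0.004] ft [ 0.3  0.6 -0.8] t 22.6167 w 0.351
```

drive_tool:
  deltas:
    - {"dx": 1.2, "dy": -8.5, "dz": 15, "wx": 0.005, "wy": 0, "wz": 0.004, "claw": 255}
    - {"dx": 1.2, "dy": -8.5, "dz": 40, "wx": 0.005, "wy": 0, "wz": 0.004, "claw": 255}
    - {"dx": 1.2, "dy": -8.5, "dz": 60, "wx": 0.005, "wy": 0, "wz": 0.004, "claw": 255}
    - {"dx": 1.2, "dy": -8.5, "dz": 70, "wx": 0.005, "wy": 0, "wz": 0.004, "claw": 255}
    - {"dx": 1.2, "dy": -8.5, "dz": 73, "wx": 0.005, "wy": 0, "wz": 0.004, "claw": 255}

```text
time_s: 23.03
ee_pos: [487.0, 154.7, 93.8]
tcp_rot: [0.001, 0.997, 0.073, -0.0]
ft_force: [0.7, -0.1, -1.3]
width: 0.35
```

```bash
python3 - <<'E'
from h import *
where("cell"); to("cell",comp(-30.5,86),YAW)
E
```

```text
piece in comp x,y,z -63.9 0.4 85.9 dyaw 0.0 F along x 0.6 y -0.2 z -1.3
delta [33.4  0.3 -0.1] w [-0.     0.003  0.   ] ft [ 0.7 -0.1 -1.3] t 23.0333 w 0.35
```

drive_tool:
  deltas:
    - {"dx": 6, "dy": 0.3, "dz": 0, "wx": 0, "wy": 0.002, "wz": 0, "claw": 255}
    - {"dx": 11, "dy": 0.3, "dz": 0, "wx": 0, "wy": 0.002, "wz": 0, "claw": 255}
    - {"dx": 14.5, "dy": 0.3, "dz": 0, "wx": 0, "wy": 0.002, "wz": 0, "claw": 255}
    - {"dx": 18, "dy": 0.3, "dz": 0, "wx": 0, "wy": 0.003, "wz": 0, "claw": 255}
    - {"dx": 21.5, "dy": 0.3, "dz": 0, "wx": 0, "wy": 0.003, "wz": 0, "claw": 255}

```text
time_s: 23.45
ee_pos: [506.8, 157.3, 93.9]
tcp_rot: [0.001, 0.997, 0.073, -0.001]
ft_force: [-7.8, 0.7, -0.7]
width: 0.352
```

drive_tool:
  deltas:
    - {"dx": 3.3, "dy": 0, "dz": 0, "wx": 0, "wy": 0.004, "wz": 0, "claw": 255}
    - {"dx": 6.6, "dy": 0, "dz": 0, "wx": 0, "wy": 0.006, "wz": 0, "claw": 255}
    - {"dx": 9.7, "dy": 0, "dz": 0, "wx": 0, "wy": 0.006, "wz": 0, "claw": 255}
    - {"dx": 9.7, "dy": 0, "dz": 0, "wx": 0, "wy": 0.006, "wz": 0, "claw": 255}

```text
time_s: 23.78
ee_pos: [514.7, 158.5, 94.0]
tcp_rot: [0.001, 0.997, 0.073, -0.001]
ft_force: [-8.6, -1.0, -0.4]
width: 0.35
```

```bash
python3 - <<'E'
from h import *
where("cell"); to("cell",comp(-36,62),YAW)
E
```

```text
piece in comp x,y,z -35.9 -0.0 86.1 dyaw -0.0 F along x -8.7 y 0.3 z -0.4
delta [-0.1 -0.1 24.1] w [-0.001  0.004 -0.   ] ft [-8.6 -1.  -0.4] t 23.7833 w 0.35
```

drive_tool:
  deltas:
    - {"dx": 2.5, "dy": 0, "dz": 1, "wx": 0, "wy": 0.006, "wz": 0, "claw": 255}
    - {"dx": 2.5, "dy": 0, "dz": 3, "wx": 0, "wy": 0.006, "wz": 0, "claw": 255}
    - {"dx": 2.5, "dy": 0, "dz": 4.5, "wx": 0, "wy": 0.006, "wz": 0, "claw": 255}
    - {"dx": 2.5, "dy": 0, "dz": 5.5, "wx": 0, "wy": 0.006, "wz": 0, "claw": 255}

```text
time_s: 24.12
ee_pos: [515.1, 158.4, 88.6]
tcp_rot: [0.001, 0.997, 0.072, -0.0]
ft_force: [-9.5, -0.9, 2.1]
width: 0.356
```

```bash
python3 - <<'E'
from h import *
where("cell"); to("cell",comp(-36,62),YAW)
E
```

```text
piece in comp x,y,z -35.5 -0.1 80.8 dyaw -0.001 F along x -9.6 y 0.5 z 2.1
delta [-0.5 -0.2 18.7] w [-0.001  0.003 -0.001] ft [-9.5 -0.9  2.1] t 24.1167 w 0.356
```

drive_tool:
  deltas:
    - {"dx": 1.5, "dy": 0, "dz": 3, "wx": 0, "wy": 0.006, "wz": 0, "claw": 255}
    - {"dx": 1.5, "dy": 0, "dz": 7, "wx": 0, "wy": 0.006, "wz": 0, "claw": 255}
    - {"dx": 1.5, "dy": 0, "dz": 11, "wx": 0, "wy": 0.006, "wz": 0, "claw": 255}
    - {"dx": 1.5, "dy": 0, "dz": 15, "wx": 0, "wy": 0.006, "wz": 0, "claw": 255}
    - {"dx": 1.5, "dy": 0, "dz": 17.5, "wx": 0, "wy": 0.006, "wz": 0, "claw": 255}

```text
time_s: 24.53
ee_pos: [514.4, 158.2, 71.1]
tcp_rot: [0.001, 0.997, 0.072, 0.0]
ft_force: [-9.6, -1.6, 1.6]
width: 0.35
```

```bash
python3 - <<'E'
from h import *
where("cell"); to("cell",comp(-36,60),YAW)
E
```

```text
piece in comp x,y,z -36.2 -0.3 63.2 dyaw -0.001 F along x -9.7 y -0.2 z 1.6
delta [ 0.2 -0.3  3.2] w [-0.001  0.002 -0.001] ft [-9.6 -1.6  1.6] t 24.5333 w 0.35
```

drive_tool:
  deltas:
    - {"dx": 1.5, "dy": -0.3, "dz": 1, "wx": 0, "wy": 0.005, "wz": 0, "claw": 255}
    - {"dx": 1.3, "dy": -0.3, "dz": 2, "wx": 0, "wy": 0.005, "wz": 0, "claw": 255}
    - {"dx": 1.3, "dy": -0.3, "dz": 2.7, "wx": 0, "wy": 0.005, "wz": 0, "claw": 255}

```text
time_s: 24.78
ee_pos: [513.6, 158.2, 68.5]
tcp_rot: [0.001, 0.997, 0.072, -0.0]
ft_force: [-9.1, -0.8, 1.5]
width: 0.349
```

```bash
python3 - <<'E'
from h import *
where("cell")
E
```

```text
piece in comp x,y,z -37.1 -0.1 60.6 dyaw -0.001 F along x -9.1 y 0.5 z 1.5
```

drive_tool:
  deltas:
    - {"dx": 1.5, "dy": 0, "dz": 0.5, "wx": 0, "wy": 0.005, "wz": 0, "claw": 255}
    - {"dx": 1.3, "dy": 0, "dz": 1, "wx": 0, "wy": 0.005, "wz": 0, "claw": 255}
    - {"dx": 1.3, "dy": 0, "dz": 1.2, "wx": 0, "wy": 0.005, "wz": 0, "claw": 255}

```text
time_s: 25.03
ee_pos: [513.1, 158.1, 67.9]
tcp_rot: [0.001, 0.997, 0.072, 0.0]
ft_force: [-9.0, -0.9, 5.0]
width: 0.351
```

```bash
python3 - <<'E'
from h import *
where("cell")
E
```

```text
piece in comp x,y,z -37.6 -0.1 60.0 dyaw -0.002 F along x -9.0 y 0.4 z 5.0
```

drive_tool:
  deltas:
    - {"dx": 0.3, "dy": 0, "dz": 0.2, "wx": 0, "wy": 0.004, "wz": 0, "claw": 255}
    - {"dx": 0, "dy": 0, "dz": 0.2, "wx": 0, "wy": 0.004, "wz": 0, "claw": 255}
    - {"dx": -0.5, "dy": 0, "dz": 0.2, "wx": 0, "wy": 0.004, "wz": 0, "claw": 255}

```text
time_s: 25.28
ee_pos: [510.7, 157.7, 67.9]
tcp_rot: [0.001, 0.997, 0.072, -0.0]
ft_force: [-7.7, -1.7, 0.7]
width: 0.351
```

```bash
python3 - <<'E'
from h import *
where("cell")
E
```

```text
piece in comp x,y,z -40.0 -0.2 60.1 dyaw -0.002 F along x -7.9 y -0.6 z 0.7
```

drive_tool:
  deltas:
    - {"dx": 0.5, "dy": 0, "dz": 0.4, "wx": 0, "wy": 0.002, "wz": 0, "claw": 255}
    - {"dx": 0.2, "dy": 0, "dz": 0.4, "wx": 0, "wy": 0.002, "wz": 0, "claw": 255}
    - {"dx": 0, "dy": 0, "dz": 0.4, "wx": 0, "wy": 0.002, "wz": 0, "claw": 255}

```text
time_s: 25.53
ee_pos: [509.1, 157.5, 67.9]
tcp_rot: [0.001, 0.997, 0.072, -0.001]
ft_force: [-7.9, -0.8, 1.0]
width: 0.353
```

```bash
python3 - <<'E'
from h import *
where("cell")
E
```

```text
piece in comp x,y,z -41.6 -0.2 60.0 dyaw -0.002 F along x -7.9 y 0.4 z 1.0
```

drive_tool:
  deltas:
    - {"dx": 0.5, "dy": 0, "dz": 0.4, "wx": 0, "wy": 0.003, "wz": 0, "claw": 255}
    - {"dx": 0.3, "dy": 0, "dz": 0.4, "wx": 0, "wy": 0.003, "wz": 0, "claw": 255}
    - {"dx": 0.2, "dy": 0, "dz": 0.4, "wx": 0, "wy": 0.003, "wz": 0, "claw": 255}

```text
time_s: 25.78
ee_pos: [509.1, 157.5, 68.0]
tcp_rot: [0.001, 0.997, 0.072, -0.0]
ft_force: [-4.8, 0.2, 1.1]
width: 0.351
```

```bash
python3 - <<'E'
from h import *
where("cell")
E
```

```text
piece in comp x,y,z -41.6 -0.2 60.1 dyaw -0.002 F along x -4.7 y 0.9 z 1.1
```

drive_tool:
  deltas:
    - {"dx": -0.2, "dy": 0, "dz": 0.4, "wx": 0, "wy": 0, "wz": 0, "claw": 255}
    - {"dx": -0.6, "dy": 0, "dz": 0.5, "wx": 0, "wy": 0, "wz": 0, "claw": 255}
    - {"dx": -0.9, "dy": 0, "dz": 0.5, "wx": 0, "wy": 0, "wz": 0, "claw": 255}

```text
time_s: 26.03
ee_pos: [508.9, 157.5, 68.0]
tcp_rot: [0.001, 0.997, 0.072, 0.001]
ft_force: [-1.2, 0.8, 0.4]
width: 0.351
```

```bash
python3 - <<'E'
from h import *
where("cell")
E
```

```text
piece in comp x,y,z -41.7 -0.2 60.1 dyaw -0.003 F along x -1.1 y 1.0 z 0.4
```

drive_tool:
  deltas:
    - {"dx": -0.8, "dy": 0, "dz": 0.4, "wx": 0, "wy": 0, "wz": 0, "claw": 255}
    - {"dx": -0.8, "dy": 0, "dz": 0.3, "wx": 0, "wy": 0, "wz": 0, "claw": 150}
    - {"dx": -0.8, "dy": 0, "dz": 0.2, "wx": 0, "wy": 0, "wz": 0, "claw": 100}
    - {"dx": -0.4, "dy": 0, "dz": 0, "wx": 0, "wy": 0, "wz": 0, "claw": 90}
    - {"dx": 0, "dy": 0, "dz": 0, "wx": 0, "wy": 0, "wz": 0, "claw": 60}

```text
time_s: 26.45
ee_pos: [509.5, 157.4, 68.2]
tcp_rot: [0.001, 0.997, 0.071, 0.001]
ft_force: [0.4, -0.3, -0.4]
width: 0.578
```

drive_tool:
  deltas:
    - {"dx": 0, "dy": 0, "dz": 0, "wx": 0, "wy": 0, "wz": 0, "claw": 60}
    - {"dx": 0, "dy": 0, "dz": -8, "wx": 0, "wy": 0, "wz": 0, "claw": 60}
    - {"dx": 0, "dy": 0, "dz": -30, "wx": 0, "wy": 0, "wz": 0, "claw": 60}
    - {"dx": 0, "dy": 0, "dz": -65, "wx": 0, "wy": 0, "wz": 0, "claw": 60}
    - {"dx": 0, "dy": 0, "dz": -105, "wx": 0, "wy": 0, "wz": 0, "claw": 60}

```text
time_s: 26.87
ee_pos: [508.1, 157.3, 173.5]
tcp_rot: [0.001, 0.997, 0.071, -0.001]
ft_force: [1.2, 0.1, -1.0]
width: 0.765
```

drive_tool:
  deltas:
    - {"dx": -20, "dy": 20, "dz": -10, "wx": 0, "wy": 0, "wz": 0, "claw": 60}
    - {"dx": -35, "dy": 30, "dz": -15, "wx": 0, "wy": 0, "wz": 0, "claw": 60}
    - {"dx": -40, "dy": 40, "dz": -15, "wx": 0, "wy": 0, "wz": 0, "claw": 60}
    - {"dx": -40, "dy": 40, "dz": -15, "wx": 0, "wy": 0, "wz": 0, "claw": 60}

```text
time_s: 27.2
ee_pos: [473.8, 110.7, 189.3]
tcp_rot: [0.001, 0.997, 0.071, -0.0]
ft_force: [1.0, 0.4, -0.8]
width: 0.763
```

```bash
python3 - <<'E'
from h import *
a=dial("wrist"); im,d=imaging.read_camera("wrist"); cv2.imwrite("pics/w5.png",im[:,:,::-1]); X=cloud("wrist",d); ok=d>0
n=np.array([-U[1],U[0],0]); Q=np.stack([(X-O)@U,(X-O)@n,X[...,2]],-1)
p=Q[ok&(np.abs(Q[...,0]+41)<36)&(np.abs(Q[...,1])<20)&(Q[...,2]>70)&(Q[...,2]<85)]; print("cell in comp",rect(p),p[:,2].max())
s,_=imaging.read_camera("side"); b=cv2.resize(s[225:325,235:385],(720,480),interpolation=cv2.INTER_CUBIC)[:,:,::-1]
cv2.imwrite("pics/f.png",np.hstack([cv2.resize(a,(300,300)),cv2.resize(b,(450,300))]))
st=get_state(); print(st["width"],st["time_s"],st["ft_force"],st["ee_pos"])
t,d=imaging.read_camera("top"); X=cloud("top",d); print("master top",cyl(X,d>0,508.8,-155.7))
for c,k in(("capbox",(369,125)),("pot",(320,132)),("brush",(299,267))):
    r=imaging.landmark_of("top",c); print(c,[(int(x["centre"][0]*640),int(x["centre"][1]*400)) for x in r[:1]],k)
E
```

```text
cell in comp (array([-38. ,   0.5]), array([28.5, 65.1]), 90.0) 84.02273013483628
0.7624765190020574 27.35 [-0.35865368  0.15226772 -0.51129389] [474.68855491 112.22125775 188.17300467]
master top (329, array([ 509.6, -156. ]), array([27.4, 60.1]), 74.4, np.float64(57.7))
capbox [(369, 124)] (369, 125)
pot [(323, 134)] (320, 132)
brush [(300, 266)] (299, 267)
```

View pics/f.png

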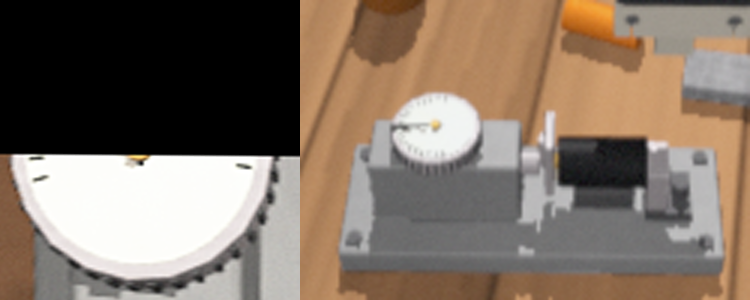

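Side view: cell lies in the V between anvil and plate, brass cap at the plate (555,158); needle and zero bar overlap at (405,126). One enlarged check of the dial.

```bash
python3 - <<'E'
from h import *
cv2.imwrite("pics/d3.png",np.hstack([cv2.resize(dial(c),(390,390)) for c in("side","top")]))
E
```

```text
(no output)
```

View pics/d3.png

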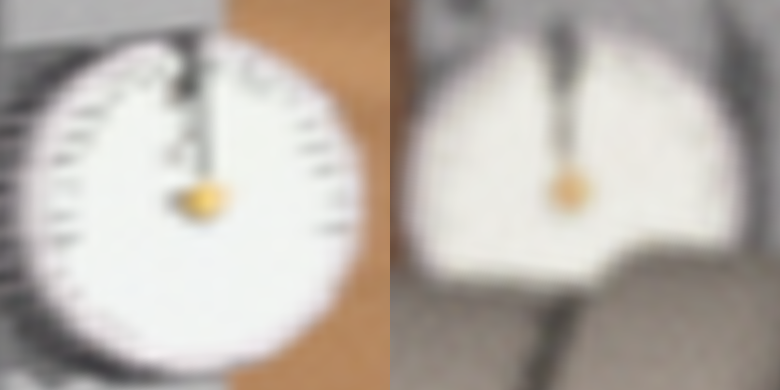

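Top panel: needle and zero bar are in line at (565,55–150). The side panel looks the same as it did with the master seated. Handing in.

```bash
python3 -c "
from h import *
print(workorder.finish_job())"
```

```text
the job is handed in; nothing more can be done
None
```

The job is done and handed in at about 27.5 s of the 72 s allowed; the system reports no verdict.

- **Master:** I seated it against the anvil, felt at about x −70.5 mm, with about 1 N of push beyond the spring before letting go. I turned the bezel about 0.94 rad clockwise until the zero mark stood under the needle, then put the master back in the left slot.
- **Cell:** I loaded it cap towards the plunger, eased it to the anvil by feel and released it resting on the V and anvil.

**Last checks:**
- **Cell seat:** the cell lies in the V with its cap at the plunger plate.
- **Dial:** the needle and zero mark are in line in the top view. The side view looks the same as it did with the master seated.
- **Master and bystanders:** the top camera puts the master about 1.5 mm from where I released it in its slot. The brush, cap box and jar are where they were, within 1 to 4 pixels.
- **Robot:** the gripper stands clear of everything.

**Failed or disagreed:**
- The first grasp of the master closed on nothing because I lifted too early; nothing moved and I repeated it.
- My reckoned position for the seated cell was about −41.7 mm, against −40.5 mm for the master. The rough wrist reading was −38 mm. I put this down to measurement error; all three are within the 9 mm allowed.
- The last wrist picture of the dial was cut off, so the final needle check rests on the top and side cameras.

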